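Lean the pay-code plate on the counter stand

TASK

A customer across the shelf is about to pay: take the white pay-code plate out of the plywood sorter and lean it on the tilting metal stand, code side out to the customer (away from the robot), with its foot on the ledge behind the lips and its back flat against the rest, centred and square. Set it down gently, by feel, and keep hold of it until it both stands on the ledge and touches the rest, then let go; do not push the rest out of the angle it is set to, and leave the other things alone.

Things in the scene. Friction and masses are not known exactly. Their poses are not given: they have to be found in the camera images.
- plate_mid (a point): Centre of the pay-code plate: white acrylic, 160 tall, 110 wide, 8 thick (mm), about 0.2 kg, in one of the sorter's three slots (which one varies), leaning back 0.26 rad (15 degrees) with the slot. z points up along the plate to its free, blue-banded top edge (80 mm from here), y along its width, x out of the face with the black code (back plain grey). Draw it out along z; 115 mm stands out.
- plate_foot (a point): Middle of the plate's bottom edge on its plain back face (80 mm below and 4 mm behind plate_mid); axes as plate_mid.
- sorter_mid (a point): Middle of the floor of the sorter's middle slot, 16 mm above the shelf. Sorter: fixed plywood block 166 x 125 mm, about 65 mm high; three parallel slots 45 mm apart, 10.5 mm wide, 45 mm deep, leaning back 0.26 rad. x level across the slots, y along them, z up. The plates in the other slots end at least 40 mm below the pay-code plate's top edge, measured along it.
- seat (a point): Inner corner of the stand's cradle, where ledge meets rest, mid-width. z up along the rest's flat face (90 mm wide, ends 85 mm above the ledge), x out from the rest along the ledge towards the customer, y along the corner. Two lips 22 mm wide stand 9 mm above the ledge, 18 mm out from the rest. The placed plate has plate_foot here, its axes along these, its top part free.
- rest_top (a point): Middle of the top edge of the rest's face, 85 mm up from seat; axes as seat.
- cradle (a joint): How far the cradle (rest and ledge together) leans back from upright, rad, 0.38 to 0.62 as set; the rest's top leans to the robot's side. Its hinge, 14 mm below and 8 mm behind seat, holds by friction only: about 12 N pressed against the top of the rest begins to turn it. The stand's base, 130 x 120 mm, is fixed.
- mirror: Black-backed mirror tile, 95 mm tall, 100 mm wide, 8 mm thick, leaning in another slot; origin at the middle of its bottom, x out of its face, z up along it.
- reflector: Red reflector plate, 90 mm tall, 100 mm wide, 8 mm thick, leaning in another slot; origin at the middle of its bottom, x out of its face, z up along it.
- lens: Amber tail-light lens, 125 x 62 x 38 mm, lying on the shelf; origin under its centre, x along its length.
- cup: Stainless steel cup of screws, 76 mm across, 85 mm tall; origin under its centre.
- tyre_lever: Green plastic tyre lever, 150 mm long, lying flat; origin under its middle, x along it.
- brake_lever: Black brake lever, 190 mm long, lying flat; origin under its middle, x along it.
- oil: Grey oil bottle, 60 mm across, 150 mm tall; origin under its centre.
Mind the look-alikes: they are no part of the job. Of the things like the part that bears sorter_mid, leave any that is pink or purple; of the rest the larger one is meant.

How it is judged:
By the outcome, as a careful person would: the job done as asked, in the order asked, and still so for the second after the job is handed in, with the robot touching nothing.
It also fails if it takes over 51 s, if anything falls off the work surface, if the arm or the gripper's body presses on something with over 40 N, if the wrist force passes 120 N, or if a joint passes its speed limit or range.

ROBOT

A 6-joint arm with a two-finger parallel gripper is mounted at the origin on the work surface. World frame = base frame: x ahead of the robot, y to its left, z up, the work surface at z = 0. Lengths are in m, angles in rad, forces in N, time in s.
With the tool pointing down it reaches from about 0.25 to 0.725 m from the base axis. Payload 4 kg.
Tool frame: the origin (TCP) lies midway between the tips of the shut fingers; the grasp point (between the pads) lies 19 mm behind it; y points along the fingers, x is the direction in which the jaws open and shut, and the axes are right-handed (so a half turn about y gives the same grasp; the last joint's range is limited). The gripper opens to 85 mm and grips with 20 to 120 N. Pads are 22 mm wide; open, the fingers measure 114 mm over their backs; the gripper's body (76 mm by 85 mm) begins 54 mm behind the grasp point. The pads swing forward as they close: fully open they stand 13 mm farther back than shut.
Start: joints at [1.286, 0.241, 0.005, 1.335, 0, 1.571], TCP at [0.14, 0.48, 0.231] pointing down, gripper open.
Joint ranges: [-2.72, 2.72], [-1.05, 1.87], [-1.09, 1.28], [-1.99, 2.15], [-1.42, 1.44], [-3.14, 3.14]. Speed limits (rad/s): [2.79, 2.79, 3.14, 3.14, 3.14, 3.14].

INTERFACE

Orientations are given as a unit quaternion [x, y, z, w].
In Python, from workcell import bot gives the robot as it stands. The module is installed in compiled form; this text tells all that it offers.
- The arm moves only by the shell command python3 -m inch 'ROWS'. ROWS is text: rows parted by semicolons, each of 7 numbers parted by spaces: the turn, a rotation vector about the tool's x, y, z in degrees, then the shift along the tool's x, y, z in mm, then the closure, from 0 (fully open) to 1 (shut). In form: ax ay az dx dy dz fingers; .... A call has 1 to 12 rows; each row shifts and turns the commanded pose from where the row before left it, along the tool's axes as they then stand; what a row does not reach is not made up. A row lasts 1/8 s, in which the tool goes at most 62.5 mm and 10.7 degrees, less where a joint would pass 70% of its speed; a pose out of reach is approached as far as the arm can. A call with a gripper value outside its range is refused whole. The fingers move at their own pace and stop on an object; the grip force is fixed at half the most. Time passes only in rows, so rows that do not move let the fingers close. It gives the time, the measured TCP pose, the force and the opening at its end, in the units of the state.
- bot.get_obs(): the state, without advancing time (a new reading comes with each control period).
- bot.camera(name): name is "scene" or "top"; returns a dict with "color" (400x640x3 uint8, blue, green, red), "fx", "fy", "cx", "cy" (pixels), "k1" (the pictures are not rectified: a ray, as slopes to the right and down, at radius r is drawn at 1 + k1 r^2 times it, then the intrinsics apply), "extrinsics" (4x4, takes a point from world to camera coordinates). Camera axes: x right, y up, looking along -z (the intrinsics and any distortion apply to the point x, -y, -z); pixel columns grow to the right and rows downward; lengths in m; the calibration is good to about 2 mm. A picture is of the moment at which its call begins. There is no depth.
- bot.job_done(): hands the job in, once; it reports no verdict.
Trained networks look in the newest picture that a camera, given by its name, has taken for a name from the list of things; names that differ only in an ending like _2 or _b are one class to them, and where a whole thing is asked for, a point or a joint stands for the part that bears it (a point fixed in the world has none). Each returns a list of dicts, best first, with "conf" (0 to 1); they miss things now and then, are a little off and sometimes report something else, mostly with a low value. They report only what shows in the picture. A call takes as long as a camera call. They do not tell look-alikes from the thing itself.
- bot.look_for(name, camera): "extent" ([left, top, right, bottom] in pixels, round what is visible of it).
- bot.cut_out(name, camera): "region" (400x640 bool, what is visible of it) and "extent" ([left, top, right, bottom] in pixels, round what is visible of it).
- bot.spot_point(name, camera): "point" ([column, row] in pixels: a listed point, or the origin of a listed thing).
The state is a dict: "clock": time; "joint_pos": joint angles; "joint_vel": joint speeds; "tau": joint torques, N m; "eef_pos": TCP position; "tool_rot": TCP orientation; "ft_force": force on the tool from outside, world axes, zero at the start; "ft_torque": the same for the moment, N m; "grip_width": finger opening in m.
Only numpy, scipy, OpenCV 4.12 (cv2) and the standard library are available. Lean on these libraries where they do the work, as an engineer would, in place of code of your own. Each camera call takes 0.05 s, during which the arm holds its last target.

## Working session

There is one attempt and no reset: what is moved stays moved. The work goes in short steps, Python scripts to look and compute and a shell command to move; the robot and the scene stay as the last step left them, time stands still between calls to the robot, and variables do not carry over. Pictures are saved under pics/ and viewed, and the job is handed in when it is done.

```bash
mkdir -p pics; ls; python3 - <<'E'
from workcell import bot
import cv2,json
for c in("scene","top"):
    d=bot.camera(c); cv2.imwrite(f"pics/{c}0.png",d["color"])
    print(c,d["fx"],d["fy"],d["cx"],d["cy"],d["k1"],d["extrinsics"])
    for n in("plate_mid","plate_foot","sorter_mid","seat","rest_top","mirror","reflector","lens","cup","oil"):
        try: print(n,[( [round(float(v)) for v in r["point"]],round(r["conf"],2)) for r in bot.spot_point(n,c)])
        except Exception as e: print(n,e)
print(bot.get_obs())
E
```

```text
pics
scene 461.5876067397511 461.5876067397511 321.89773320713346 201.70278223773838 -0.028451613427195783 [[ 0.62407774  0.78131867 -0.00825315 -0.32048944]
 [-0.51701538  0.42083919  0.74537875  0.18415011]
 [ 0.58585158 -0.46090727  0.66659014 -1.82075968]
 [ 0.          0.          0.          1.        ]]
plate_mid [([290, 242], 0.83)]
plate_foot [([299, 259], 0.58), ([380, 257], 0.39)]
sorter_mid [([169, 234], 0.96), ([267, 339], 0.86), ([230, 217], 0.74), ([284, 254], 0.7)]
seat [([373, 183], 0.63)]
rest_top [([368, 163], 0.89)]
mirror [([284, 255], 0.75), ([270, 252], 0.65)]
reflector [([283, 257], 0.45), ([374, 185], 0.33)]
lens [([270, 252], 0.17)]
cup [([378, 257], 0.8)]
oil [([321, 297], 0.77)]
top 393.4608866421585 393.4608866421585 319.4715052678651 201.56630485637015 -0.021759359439166678 [[-0.02397498 -0.99969198 -0.00641405 -0.00433365]
 [ 0.99425437 -0.02451311  0.10419866 -0.51963979]
 [-0.10432379 -0.00387903  0.99453582 -1.17369872]
 [ 0.          0.          0.          1.        ]]
plate_mid [([374, 181], 0.95)]
plate_foot [([364, 178], 0.89)]
sorter_mid [([390
[... 268 characters left out ...]
134], 0.63)]
oil [([371, 135], 0.68)]
{'clock': 1.1, 'joint_pos': array([ 1.28599224e+00,  2.40606315e-01,  4.98493042e-03,  1.33520354e+00,
       -3.48510213e-05,  1.57081088e+00]), 'joint_vel': array([-0.00157293, -0.00071312,  0.00069788,  0.00222622,  0.00093465,
       -0.00235462]), 'tau': array([-1.52953067e-03, -3.72222984e+01,  2.52694380e+01,  1.24735467e-03,
        1.79833125e-05,  1.13667556e-05]), 'eef_pos': array([0.14049223, 0.47984638, 0.23129754]), 'tool_rot': array([ 0.56591861,  0.42397353, -0.42397494, -0.56588676]), 'ft_force': array([-0.43925259, -0.14383945, -0.75090675]), 'ft_torque': array([ 0.06045809, -0.03835968, -0.05130806]), 'grip_width': 0.08560111332941175}
```

View pics/scene0.png

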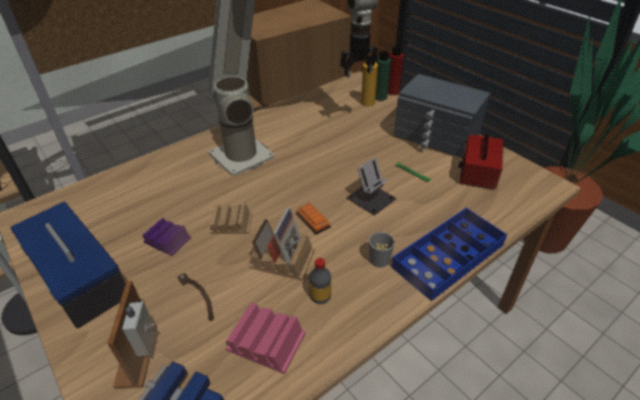

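View pics/top0.png

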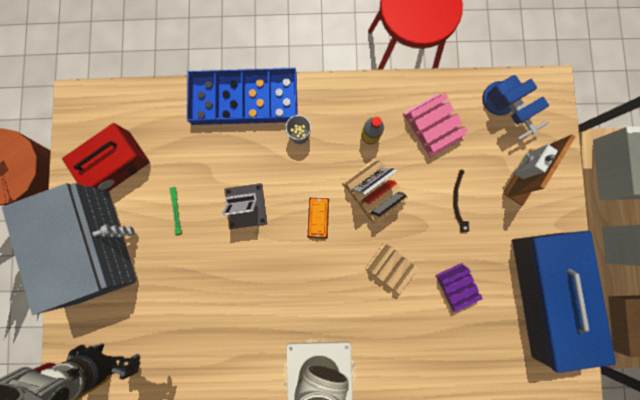

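```bash
python3 - <<'E'
import cv2,numpy as np
t=cv2.imread("pics/top0.png");s=cv2.imread("pics/scene0.png")
a=cv2.resize(t[145:245,325:425],(400,400),interpolation=cv2.INTER_CUBIC)
b=cv2.resize(s[195:295,230:330],(400,400),interpolation=cv2.INTER_CUBIC)
c=cv2.resize(t[165:245,200:280],(400,200*2),interpolation=cv2.INTER_CUBIC)[:200*2]
cv2.imwrite("pics/crop0.png",np.hstack([a,b]))
d=cv2.resize(s[140:220,335:415],(400,400),interpolation=cv2.INTER_CUBIC)
cv2.imwrite("pics/crop1.png",np.hstack([c,d]))
E
```

```text
(no output)
```

View pics/crop0.png

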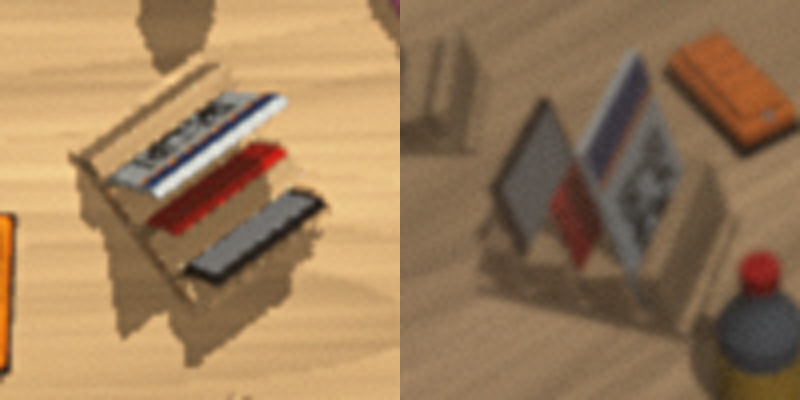

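View pics/crop1.png

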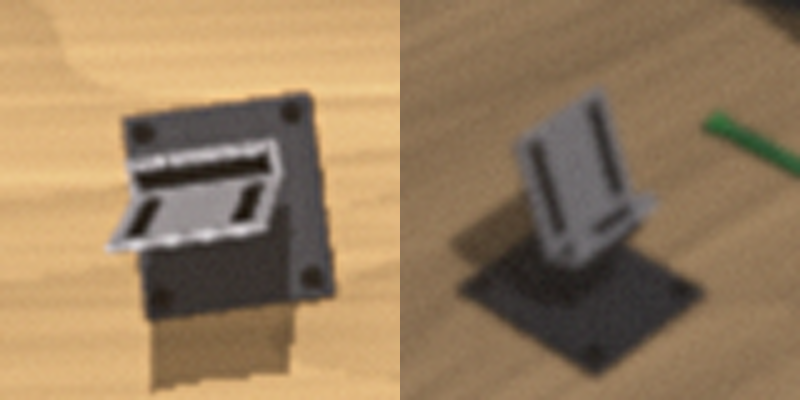

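```bash
cat > h.py <<'E'
import cv2,numpy as np
CAM={"scene":(461.5876067397511,321.89773320713346,201.70278223773838,-0.028451613427195783,np.array([[ 0.62407774,0.78131867,-0.00825315,-0.32048944],[-0.51701538,0.42083919,0.74537875,0.18415011],[0.58585158,-0.46090727,0.66659014,-1.82075968]])),
"top":(393.4608866421585,319.4715052678651,201.56630485637015,-0.021759359439166678,np.array([[-0.02397498,-0.99969198,-0.00641405,-0.00433365],[0.99425437,-0.02451311,0.10419866,-0.51963979],[-0.10432379,-0.00387903,0.99453582,-1.17369872]]))}
def proj(c,P):
    f,cx,cy,k,E=CAM[c]; P=np.atleast_2d(P)
    q=P@E[:,:3].T+E[:,3]; x=q[:,0]/-q[:,2]; y=-q[:,1]/-q[:,2]
    s=1+k*(x*x+y*y); return np.c_[cx+f*x*s,cy+f*y*s]
def axes(yaw,lean):
    "columns x,y,z: x horizontally at yaw tilted up by lean"
    c,s=np.cos(yaw),np.sin(yaw); a,b=np.cos(lean),np.sin(lean)
    return np.c_[[a*c,a*s,b],[-s,c,0],[-b*c,-b*s,a]]
def crop(im,c0,r0,w,h,k,out,lines=()):
    a=cv2.resize(im[r0:r0+h,c0:c0+w],None,fx=k,fy=k,interpolation=cv2.INTER_CUBIC)
    for L in lines:
        p=((np.array(L)-[c0,r0]+0.5)*k).astype(int)
        for u,v in zip(p[:-1],p[1:]): cv2.line(a,tuple(map(int,u)),tuple(map(int,v)),(0,255,0),1)
    for i in range(0,w,5):
        cv2.line(a,(int((i+.5)*k),0),(int((i+.5)*k),6 if i%10 else 12),(255,0,255),1)
        if i%10==0: cv2.putText(a,str(c0+i),(int((i+.5)*k)+2,12),0,.4,(255,0,255),1)
    for i in range(0,h,5):
        cv2.line(a,(0,int((i+.5)*k)),(6 if i%10 else 12,int((i+.5)*k)),(255,0,255),1)
        if i%10==0: cv2.putText(a,str(r0+i),(2,int((i+.5)*k)-2),0,.4,(255,0,255),1)
    cv2.imwrite(out,a)
E
python3 - <<'E'
import cv2
from h import *
t=cv2.imread("pics/top0.png");s=cv2.imread("pics/scene0.png")
crop(t,340,150,72,60,10,"pics/pt.png")
crop(s,245,200,70,75,8,"pics/ps.png")
crop(t,215,175,60,58,10,"pics/st.png")
crop(s,340,150,64,64,9,"pics/ss.png")
E
```

```text
(no output)
```

View pics/pt.png

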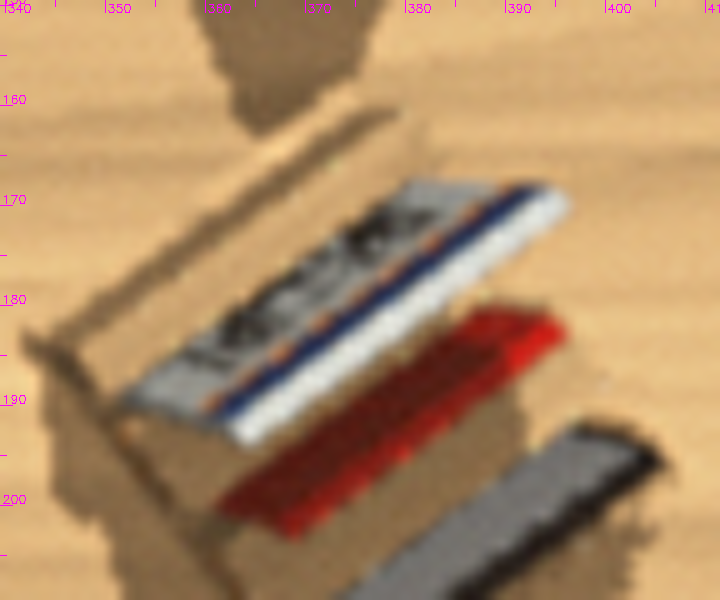

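View pics/ps.png

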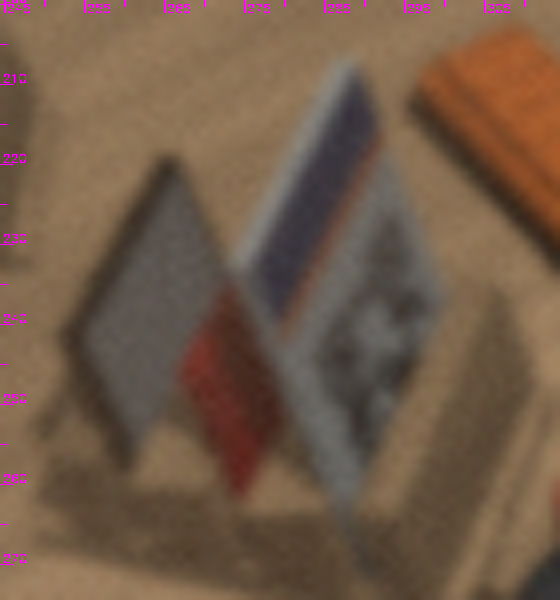

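View pics/st.png

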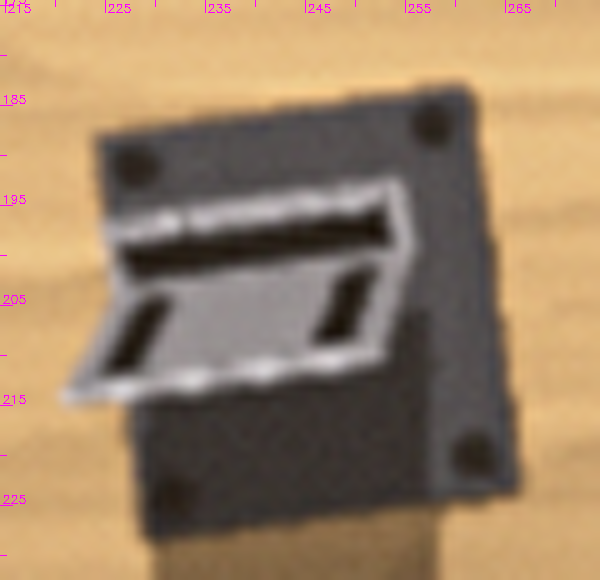

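View pics/ss.png

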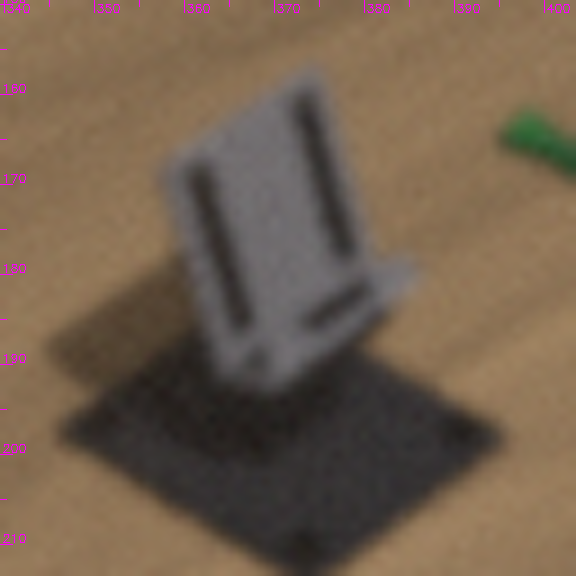

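```bash
cat > fit.py <<'E'
import cv2
from h import *
from scipy.optimize import least_squares
W={"top":1/0.5,"scene":1/0.6}
def run(model,obs,x0,prior=lambda p:[]):
    def r(p):
        o=[]
        for c,lab,px in obs: o+=list((proj(c,model(p,lab))[0]-px)*W[c])
        return np.r_[o,prior(p)]
    s=least_squares(r,x0,x_scale=0.01,loss="soft_l1")
    for (c,lab,px) in obs: print(c,lab,np.round(proj(c,model(s.x,lab))[0]-px,1))
    try: print("sd",np.sqrt(np.diag(np.linalg.inv(s.jac.T@s.jac))))
    except Exception: pass
    return s.x
# plate: p = mid x,y,z,yaw ; lean .26
def plate(p,l): return p[:3]+axes(p[3],.26)@np.array(l)
T=.08;Y=.055;X=.004
ob=[("top",(-X,Y,T),(364,194)),("top",(-X,-Y,T),(396.5,169.5)),("top",(X,Y,T),(362.3,191.5)),("top",(X,-Y,T),(394,168.2)),
("scene",(-X,-Y,T),(273.9,233)),("scene",(-X,Y,T),(287.6,207)),("scene",(X,Y,T),(289.5,208.9)),("scene",(X,-Y,T),(276,234.5))]
zc=.016+.08*np.cos(.26)
pp=run(plate,ob,[.5,-.13,zc,-.6],lambda p:[(p[2]-zc)/.002])
print("plate",pp, zc)
def stand(p,l):
    if len(l)==2: c,s=np.cos(p[3]),np.sin(p[3]); return np.array([p[5]+c*l[0]-s*l[1],p[6]+s*l[0]+c*l[1],p[7]])
    return p[:3]+axes(p[3],p[4])@np.array(l)
H=.085;Y=.045
so=[("top",(0,Y,H),(221.5,213.8)),("top",(0,-Y,H),(253,209)),("top",(0,Y,0),(226.3,203.8)),("top",(0,-Y,0),(255.7,199)),
("scene",(0,Y,H),(375,157.3)),("scene",(0,-Y,H),(357.8,167.8)),("scene",(0,-Y,0),(363.4,191.2)),("scene",(0,Y,0),(380.6,180))]
import sys
for A,B in((.065,.06),(.06,.065)):
    bo=[("top",(A,B),(224.3,188)),("top",(A,-B),(261.5,183.3)),("top",(-A,-B),(266.5,223.7)),("top",(-A,B),(229.5,228.5)),
    ("scene",(-A,-B),(346,199)),("scene",(A,B),(395,199)),("scene",(A,-B),(373.5,214))]
    sp=run(stand,so+bo,[.5,.2,.05,0.1,.5,.5,.2,.01],lambda p:[(p[7]-.01)/.005])
    print(A,"stand",np.round(sp,4))
def outline(c,o,R,pts): return proj(c,o+np.array(pts)@R.T)
if __name__=="__main__":
    for c,w,n in(("top",(340,150,72,60,10),"a"),("scene",(245,200,70,75,8),"b")):
        R=axes(pp[3],.26);o=pp[:3]
        Ls=[outline(c,o,R,[(x,.055,.08),(x,-.055,.08),(x,-.055,-.08),(x,.055,-.08),(x,.055,.08)]) for x in(-.004,.004)]
        crop(cv2.imread(f"pics/{c}0.png"),*w,f"pics/fp{n}.png",Ls)
    for c,w,n in(("top",(215,175,60,58,10),"a"),("scene",(340,150,64,64,9),"b")):
        R=axes(sp[3],sp[4]);o=sp[:3]
        Ls=[outline(c,o,R,[(0,.045,.085),(0,-.045,.085),(0,-.045,0),(0,.045,0),(0,.045,.085)]),outline(c,o,R,[(0,.045,0),(.018,.045,0),(.018,-.045,0),(0,-.045,0)]),outline(c,o,R,[(.018,.045,.009),(.018,-.045,.009)])]
        crop(cv2.imread(f"pics/{c}0.png"),*w,f"pics/fs{n}.png",Ls)
E
python3 fit.py; python3 -c "
import cv2,numpy as np
def f(*n):
    a=[cv2.imread('pics/'+x) for x in n]; h=min(x.shape[0] for x in a); a=[x[:h] for x in a]; i=np.hstack(a); return i
cv2.imwrite('pics/o1.png',cv2.resize(f('fpa.png','fpb.png'),(800,375)))
cv2.imwrite('pics/o2.png',cv2.resize(f('fsa.png','fsb.png'),(800,395)))
"
```

```text
top (-0.004, 0.055, 0.08) [-0.4 -0.2]
top (-0.004, -0.055, 0.08) [-0.7  0.2]
top (0.004, 0.055, 0.08) [-0.4 -0.1]
top (0.004, -0.055, 0.08) [ 0.2 -0.9]
scene (-0.004, -0.055, 0.08) [-0.7  0.9]
scene (-0.004, 0.055, 0.08) [-1.1  0.7]
scene (0.004, 0.055, 0.08) [-0.5 -1.3]
scene (0.004, -0.055, 0.08) [-0.2 -0.5]
sd [0.00076129 0.00081174 0.00146745 0.01314144]
plate [ 0.57433408 -0.16746867  0.09307001  0.61825247] 0.09331119825076106
top (0, 0.045, 0.085) [-0.8 -0.3]
top (0, -0.045, 0.085) [ 0.1 -0.1]
top (0, 0.045, 0) [-0.3 -0.1]
top (0, -0.045, 0) [0.4 0.4]
scene (0, 0.045, 0.085) [-0.6 -0.2]
scene (0, -0.045, 0.085) [-1.  1.]
scene (0, -0.045, 0) [0.3 0.4]
scene (0, 0.045, 0) [ 0.2 -0.6]
top (0.065, 0.06) [-0.5 -0. ]
top (0.065, -0.06) [ 0.2 -0.8]
top (-0.065, -0.06) [ 0.5 -0.1]
top (-0.065, 0.06) [-0.9  0.6]
scene (-0.065, -0.06) [-1.3 -0.8]
scene (0.065, 0.06) [0.3 0. ]
scene (0.065, -0.06) [-0.2  2. ]
sd [0.00104338 0.00102003 0.00207399 0.00899693 0.01849383 0.00091037
 0.00127231 0.00261567]
0.065 stand [0.521  0.2145 0.0676 0.1183 0.4279 0.5147 0.2147 0.0033]
top (0, 0.045, 0.085) [-0.8 -0.2]
top (0, -0.045, 0.085) [ 0.1 -0.1]
top (0, 0.045, 0) [-0.3 -0.1]
top (0, -0.045, 0) [0.4 0.3]
scene (0, 0.045, 0.085) [-0.7 -0.3]
scene (0, -0.045, 0.085) [-1.  1.]
scene (0, -0.045, 0) [0.4 0.4]
scene (0, 0.045, 0) [ 0.1 -0.6]
top (0.06, 0.065) [-3.2  1.7]
top (0.06, -0.065) [0.7 0.3]
top (-0.06, -0.065) [ 0.7 -2.1]
top (-0.06, 0.065) [-3.8 -0.8]
scene (-0.06, -0.065) [-0.3 -0.1]
scene (0.06, 0.065) [ 0.9 -2.1]
scene (0.06, -0.065) [-1.4  1.3]
sd [0.00101343 0.0010357  0.00209101 0.01312466 0.01818619 0.001613
 0.00206185 0.00298814]
0.06 stand [0.521  0.2145 0.0676 0.1216 0.4283 0.5151 0.2182 0.0047]
```

View pics/o1.png

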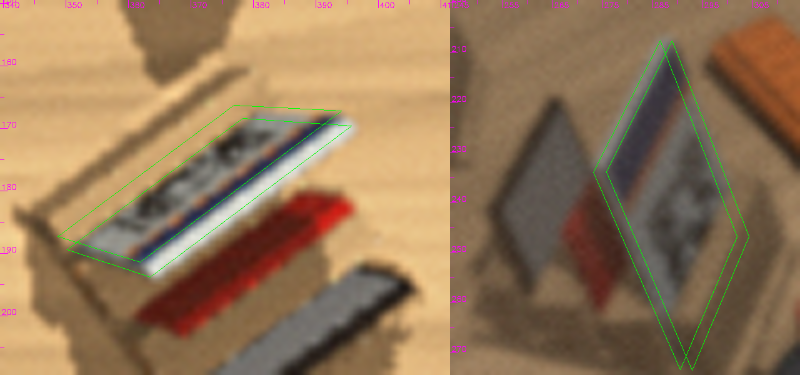

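View pics/o2.png

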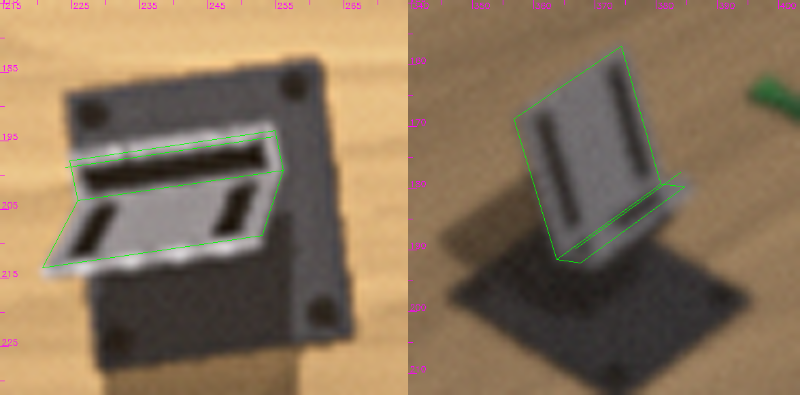

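```bash
cat > icp.py <<'E'
from h import *
from scipy.optimize import least_squares
from scipy.ndimage import map_coordinates, gaussian_filter
G={c:[gaussian_filter(cv2.imread(f"pics/{c}0.png").astype(float)[...,k],.6) for k in range(3)] for c in CAM}
def prof(c,q): return np.array([map_coordinates(g,[q[:,1],q[:,0]],order=1) for g in G[c]])
def icp(model,edges,p0,prior,S=2.5,iters=6,verbose=True):
    p=np.array(p0,float)
    for it in range(iters):
        Sx=S if it<3 else 1.6
        obs=[]
        for e,(c,a,b) in enumerate(edges):
            a,b=np.array(a,float),np.array(b,float)
            ds=np.arange(-Sx,Sx+.01,.1); tt=np.linspace(.08,.92,25); acc=[]
            for t in tt:
                l=a+(b-a)*t; q=proj(c,[model(p,a),model(p,b),model(p,l)])
                d=q[1]-q[0]; n=np.array([-d[1],d[0]])/np.linalg.norm(d)
                pr=prof(c,q[2]+ds[:,None]*n); g=np.abs(np.gradient(pr,axis=1)).sum(0)
                g=g*np.exp(-(ds/Sx)**2/2); i=np.argmax(g)
                if 0<i<len(ds)-1 and g[i]>1.0:
                    obs.append((c,l,q[2]+ds[i]*n,n,e))
        def r(p): return np.r_[[ (proj(c,model(p,l))[0]-m)@n/(.5 if c=="top" else .6)/2 for c,l,m,n,e in obs],prior(p)]
        s=least_squares(r,p,x_scale=.01,loss="soft_l1",f_scale=.5); p=s.x
    if verbose:
        rr=r(p)
        for e in range(len(edges)):
            v=[rr[i]*2*(.5 if o[0]=="top" else .6) for i,o in enumerate(obs) if o[4]==e]
            print(edges[e],len(v),"mean %.2f sd %.2f"%(np.mean(v),np.std(v)) if v else "")
    return p
def plate(p,l): return p[:3]+axes(p[3],.26)@np.array(l)
T=.08;Y=.055;X=.004;zc=.016+.08*np.cos(.26)
pe=[("top",(-X,Y,T),(-X,-Y,T)),("top",(X,Y,T),(X,-Y,T)),("top",(X,Y,T),(X,Y,.0)),("top",(X,-Y,T),(X,-Y,0)),("top",(-X,Y,T),(X,Y,T)),("top",(-X,-Y,T),(X,-Y,T)),
("scene",(-X,Y,T),(-X,-Y,T)),("scene",(X,Y,T),(X,Y,-.02)),("scene",(X,-Y,T),(X,-Y,-.02)),("scene",(X,Y,T),(X,-Y,T))]
pp=icp(plate,pe,[.5743,-.1675,zc,.6],lambda p:[(p[2]-zc)/.002*5])
print("plate",pp)
def stand(p,l):
    l=np.array(l)
    if len(l)==2: c,s=np.cos(p[3]),np.sin(p[3]); return np.array([p[5]+c*l[0]-s*l[1],p[6]+s*l[0]+c*l[1],p[7]])
    return p[:3]+axes(p[3],p[4])@l
H=.085;Y=.045;A=.065;B=.06
se=[("top",(0,Y,H),(0,Y,.02)),("top",(0,-Y,H),(0,-Y,.02)),("scene",(0,Y,H),(0,Y,.02)),("scene",(0,-Y,H),(0,-Y,.0)),("scene",(0,-Y,H),(0,Y,H)),
("top",(A,B),(A,-B)),("top",(A,-B),(-A,-B)),("top",(-A,-B),(-A,0)),("scene",(-A,-B),(A,-B)),("scene",(A,-B),(A,B)),("top",(0,Y,H),(0,-Y,H))]
sp=icp(stand,se,[.521,.2145,.0676,.1183,.428,.5147,.2147,.0033],lambda p:[(p[7]-.006)/.004*5])
print("stand",sp)
for c,w,n in(("top",(340,150,72,60,8),"a"),("scene",(245,200,70,75,8),"b"),):
    R=axes(pp[3],.26);o=pp[:3]; out=lambda pts:proj(c,o+np.array(pts)@R.T)
    crop(cv2.imread(f"pics/{c}0.png"),*w,f"pics/g{n}.png",[out([(x,.055,.08),(x,-.055,.08),(x,-.055,-.08),(x,.055,-.08),(x,.055,.08)]) for x in(-.004,.004)])
for c,w,n in(("top",(215,175,60,58,8),"c"),("scene",(340,150,64,64,8),"d")):
    R=axes(sp[3],sp[4]);o=sp[:3]
    out=lambda pts:proj(c,o+np.array(pts)@R.T)
    crop(cv2.imread(f"pics/{c}0.png"),*w,f"pics/g{n}.png",[out([(0,.045,.085),(0,-.045,.085),(0,-.045,0),(0,.045,0),(0,.045,.085)]),out([(.018,.045,.009),(.018,-.045,.009)]),proj(c,[stand(sp,q) for q in((A,B),(A,-B),(-A,-B),(-A,B),(A,B))])])
def f(o,*n):
    a=[cv2.imread('pics/'+x) for x in n]; h=min(x.shape[0] for x in a); i=np.hstack([x[:h] for x in a]); cv2.imwrite(o,cv2.resize(i,None,fx=.8*1000/i.shape[1],fy=.8*1000/i.shape[1]))
f("pics/o3.png","ga.png","gb.png");f("pics/o4.png","gc.png","gd.png")
E
python3 icp.py
```

```text
('top', (-0.004, 0.055, 0.08), (-0.004, -0.055, 0.08)) 25 mean -0.17 sd 0.30
('top', (0.004, 0.055, 0.08), (0.004, -0.055, 0.08)) 25 mean 0.08 sd 0.19
('top', (0.004, 0.055, 0.08), (0.004, 0.055, 0.0)) 25 mean 0.02 sd 0.44
('top', (0.004, -0.055, 0.08), (0.004, -0.055, 0)) 25 mean 0.37 sd 0.56
('top', (-0.004, 0.055, 0.08), (0.004, 0.055, 0.08)) 25 mean -0.14 sd 0.25
('top', (-0.004, -0.055, 0.08), (0.004, -0.055, 0.08)) 25 mean 0.01 sd 0.45
('scene', (-0.004, 0.055, 0.08), (-0.004, -0.055, 0.08)) 24 mean 1.17 sd 0.54
('scene', (0.004, 0.055, 0.08), (0.004, 0.055, -0.02)) 25 mean -0.03 sd 0.52
('scene', (0.004, -0.055, 0.08), (0.004, -0.055, -0.02)) 25 mean -0.09 sd 0.22
('scene', (0.004, 0.055, 0.08), (0.004, -0.055, 0.08)) 25 mean -0.10 sd 0.14
plate [ 0.57363059 -0.1701298   0.08782076  0.58952475]
('top', (0, 0.045, 0.085), (0, 0.045, 0.02)) 25 mean -0.22 sd 0.66
('top', (0, -0.045, 0.085), (0, -0.045, 0.02)) 25 mean -0.06 sd 0.14
('scene', (0, 0.045, 0.085), (0, 0.045, 0.02)) 25 mean -0.12 sd 0.14
('scene', (0, -0.045, 0.085), (0, -0.045, 0.0)) 25 mean 0.35 sd 0.43
('scene', (0, -0.045, 0.085), (0, 0.045, 0.085)) 25 mean -0.00 sd 0.62
('top', (0.065, 0.06), (0.065, -0.06)) 25 mean 0.01 sd 0.07
('top', (0.065, -0.06), (-0.065, -0.06)) 25 mean 0.10 sd 0.11
('top', (-0.065, -0.06), (-0.065, 0)) 25 mean 0.20 sd 0.23
('scene', (-0.065, -0.06), (0.065, -0.06)) 25 mean 0.22 sd 0.15
('scene', (0.065, -0.06), (0.065, 0.06)) 25 mean -0.31 sd 0.16
('top', (0, 0.045, 0.085), (0, -0.045, 0.085)) 24 mean 0.03 sd 0.30
stand [0.51422112 0.21775612 0.05924263 0.11744814 0.39735498 0.51446608
 0.21440666 0.00585579]
```

View pics/o3.png

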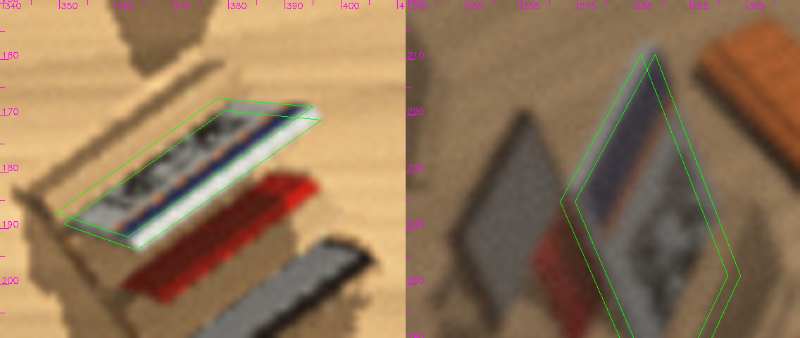

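View pics/o4.png

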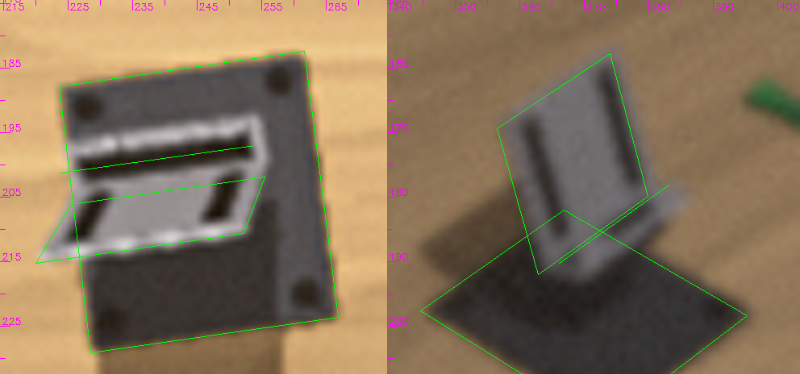

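```bash
cat > joint.py <<'E'
from h import *
from scipy.optimize import least_squares
import re
src=open("fit.py").read()
ns={}
exec(src.split("def run(")[0],ns)
T=.08;Y=.055;X=.004;zc=.016+.08*np.cos(.26)
ob=[("top",(-X,Y,T),(364,194)),("top",(-X,-Y,T),(396.5,169.5)),("top",(X,Y,T),(362.3,191.5)),("top",(X,-Y,T),(394,168.2)),
("scene",(-X,-Y,T),(273.9,233)),("scene",(-X,Y,T),(287.6,207)),("scene",(X,Y,T),(289.5,208.9)),("scene",(X,-Y,T),(276,234.5))]
H=.085;Y=.045;A=.065;B=.06
so=[("top",(0,Y,H),(221.5,213.8)),("top",(0,-Y,H),(253,209)),("top",(0,Y,0),(226.3,203.8)),("top",(0,-Y,0),(255.7,199)),
("scene",(0,Y,H),(375,157.3)),("scene",(0,-Y,H),(357.8,167.8)),("scene",(0,-Y,0),(363.4,191.2)),("scene",(0,Y,0),(380.6,180)),
("top",(A,B),(224.3,188)),("top",(A,-B),(261.5,183.3)),("top",(-A,-B),(266.5,223.7)),("top",(-A,B),(229.5,228.5)),
    ("scene",(-A,-B),(346,199)),("scene",(A,B),(395,199)),("scene",(A,-B),(373.5,214))]
def plate(p,l): return np.array([p[0],p[1],zc])+axes(p[2],.26)@np.array(l)
def stand(p,l):
    if len(l)==2: c,s=np.cos(p[3]),np.sin(p[3]); return np.array([p[5]+c*l[0]-s*l[1],p[6]+s*l[0]+c*l[1],p[7]])
    return p[:3]+axes(p[3],p[4])@np.array(l)
def r(q,full=False):
    P,S,D=q[:3],q[3:11],{"top":q[11:13],"scene":q[13:15]}; o=[]
    for M,p,obs in((plate,P,ob),(stand,S,so)):
        for c,l,px in obs: o+=list((proj(c,M(p,l))[0]+D[c]-px)/(.5 if c=="top" else .8))
    c,s=np.cos(S[3]),np.sin(S[3]); lat=-s*(S[0]-S[5])+c*(S[1]-S[6])
    return np.r_[o,lat/.001,(P[2]-.59)/.008,(S[3]-.1175)/.005,(S[7]-.006)/.003,q[11:13]/.5,q[13:15]/.5]
s=least_squares(r,[.574,-.168,.59,.521,.2145,.0676,.1183,.428,.5147,.2147,.005,0,0,0,0],x_scale=.01,loss="soft_l1")
sd=np.sqrt(np.diag(np.linalg.inv(s.jac.T@s.jac)))
print("plate",s.x[:3],sd[:3]);print("stand",s.x[3:11],sd[3:11]);print("shift",s.x[11:])
E
python3 joint.py
```

```text
plate [ 0.57422453 -0.16777492  0.5980726 ] [0.00147129 0.0015191  0.00993724]
stand [0.5212363  0.21498602 0.06772016 0.1178157  0.43111188 0.51481783
 0.21443617 0.00447711] [0.00175576 0.00180619 0.00283858 0.0044002  0.01887605 0.00168113
 0.00185516 0.00258294]
shift [0.28379427 0.13923033 0.33327827 0.02126216]
```

```bash
cat > plan.py <<'E'
from h import *
from scipy.spatial.transform import Rotation as Ro
from workcell import bot
PM=np.array([.5742,-.1678,.0933]);PY=.595
ST=np.array([.5212,.2150,.0677]);SY=.1178;SL=.431
def toolR(A,f): return np.c_[f*A[:,0],-A[:,2],f*A[:,1]]
def state():
    o=bot.get_obs(); return o,np.array(o["eef_pos"]),Ro.from_quat(o["tool_rot"]).as_matrix()
def delta(p,R,pt,Rt):
    "rotvec deg and shift mm in present tool axes"
    return np.round(np.degrees(Ro.from_matrix(R.T@Rt).as_rotvec()),1),np.round(R.T@(pt-p)*1000,1)
E
python3 - <<'E'
from plan import *
o,p,R=state(); print(o["clock"],R.round(2))
A=axes(PY,.26)
for f in(1,-1):
    Rt=toolR(A,f)
    g=PM+A[:,2]*(.08-.018)           # grasp point
    tcp=g-A[:,2]*.019
    print(f,"tcp",tcp.round(3),delta(p,R,tcp+A[:,2]*.12,Rt))
    B=axes(SY,SL); print(" place turn",np.degrees(Ro.from_matrix(Rt.T@toolR(B,f)).as_rotvec()).round(1))
print((PM+A[:,2]*.08).round(3))
E
```

```text
1.1 [[ 0.28  0.   -0.96]
 [ 0.96 -0.    0.28]
 [-0.   -1.   -0.  ]]
1 tcp [ 0.565 -0.174  0.135] (array([ -5.1,  39.4, -14.3]), array([-532. ,  -19.5, -571.5]))
 place turn [-9.3 25.8 -9.6]
-1 tcp [ 0.565 -0.174  0.135] (array([ -18.2, -139.4,    6.6]), array([-532. ,  -19.5, -571.5]))
 place turn [ 9.3 25.8  9.6]
[ 0.557 -0.179  0.171]
```

```bash
python3 -m inch '0 0 0 -20 -30 -20 0.4; 0 0 0 -40 -30 -40 0.4; 0 0 0 -40 -20 -42 0.4; 0 0 0 -40 0 -42 0.4; 0 0 0 -40 0 -42 0.4; 0 0 0 -40 0 -42 0.4; 0 0 0 -40 0 -42 0.4; 0 0 0 -40 0 -42 0.4; 0 0 0 -40 0 -42 0.4; 0 0 0 -40 0 -42 0.4; 0 0 0 -40 0 -42 0.4; 0 0 0 -40 0 -42 0.4'; cat > to_pre.py <<'E'
from plan import *
import sys
o,p,R=state(); A=axes(PY,.26); d=float(sys.argv[1])
tcp=PM+A[:,2]*(.08-.018-.019+d)
print(o["clock"],"w",o["grip_width"].round(4),"F",o["ft_force"].round(1),p.round(4),"tgt",tcp.round(4)); print(*delta(p,R,tcp,toolR(A,1)),o["joint_pos"].round(2))
E
python3 to_pre.py .12
```

```text
clock: 2.6
eef_pos: [0.472, -0.0972, 0.3108]
tool_rot: [0.566, 0.424, -0.424, -0.566]
ft_force: [0.7, 0.5, 0.6]
grip_width: 0.0511Traceback (most recent call last):
  File "to_pre.py", line 5, in <module>
    print(o["clock"],"w",o["grip_width"].round(4),"F",o["ft_force"].round(1),p.round(4),"tgt",tcp.round(4)); print(*delta(p,R,tcp,toolR(A,1)),o["joint_pos"].round(2))
                         ^^^^^^^^^^^^^^^^^^^^^
AttributeError: 'float' object has no attribute 'round'
```

```bash
sed -i 's/o\["grip_width"\].round(4)/round(o["grip_width"],4)/' to_pre.py; python3 to_pre.py .12
```

```text
2.6 w 0.0511 F [0.7 0.5 0.6] [ 0.472  -0.0972  0.3108] tgt [ 0.5395 -0.1913  0.2508]
[ -5.1  39.3 -14.3] [-71.3  60.  -91.2] [-0.2   0.18  0.14  1.52  0.    0.08]
```

```bash
python3 -m inch '-1.3 9.8 -3.6 0 0 0 0.4; -1.3 9.8 -3.6 0 0 0 0.4; -1.3 9.8 -3.6 0 0 0 0.4; -1.2 9.9 -3.5 0 0 0 0.4; 0 0 0 0 0 0 0.4'; python3 to_pre.py .12
```

```text
clock: 3.22
eef_pos: [0.4703, -0.0957, 0.3107]
tool_rot: [-0.643, -0.294, 0.119, 0.697]
ft_force: [0.2, -0.1, -0.4]
grip_width: 0.0511
3.225 w 0.0511 F [ 0.2 -0.1 -0.4] [ 0.4703 -0.0957  0.3107] tgt [ 0.5395 -0.1913  0.2508]
[-0.1  0.1 -0. ] [ -12.    58.7 -118. ] [-0.33  0.05 -0.05  1.32  0.21  0.66]
```

```bash
python3 -m inch '0 0 0 -4 0 -40 0.4; 0 0 0 -4 0 -39 0.4; 0 0 0 -4 0 -39 0.4; 0 0 0 0 30 0 0.4; 0 0 0 0 28 0 0.4; 0 0 0 0 30 0 0.4; 0 0 0 0 20 0 0.4;0 0 0 0 0 0 0.4'; python3 to_pre.py .05;  cat > snap.py <<'E'
import sys
from h import *
from workcell import bot
n=sys.argv[1]
A=list(map(int,sys.argv[2].split(",")));B=list(map(int,sys.argv[3].split(",")))
ims=[]
for c,w in(("top",A),("scene",B)):
    im=bot.camera(c)["color"]; cv2.imwrite(f"pics/{n}_{c}.png",im)
    crop(im,*w,5,f"pics/_t.png"); ims.append(cv2.imread("pics/_t.png"))
h=max(i.shape[0] for i in ims)
ims=[cv2.copyMakeBorder(i,0,h-i.shape[0],0,0,cv2.BORDER_CONSTANT) for i in ims]
i=np.hstack(ims); s=min(1,800/i.shape[1],600/i.shape[0]); cv2.imwrite(f"pics/{n}.png",cv2.resize(i,None,fx=s,fy=s))
E
python3 snap.py pre 330,140,80,80 240,170,80,100
```

```text
clock: 4.22
eef_pos: [0.5502, -0.1827, 0.2008]
tool_rot: [-0.642, -0.293, 0.121, 0.698]
ft_force: [0.2, 1.1, 0.0]
grip_width: 0.0516
4.225 w 0.0516 F [0.2 1.1 0. ] [ 0.5502 -0.1827  0.2008] tgt [ 0.5544 -0.1812  0.1832]
[-0.3  0.2 -0.2] [-0.3 18.2 -1.2] [-0.44  0.31 -0.01  1.12  0.22  0.55]
```

View pics/pre.png

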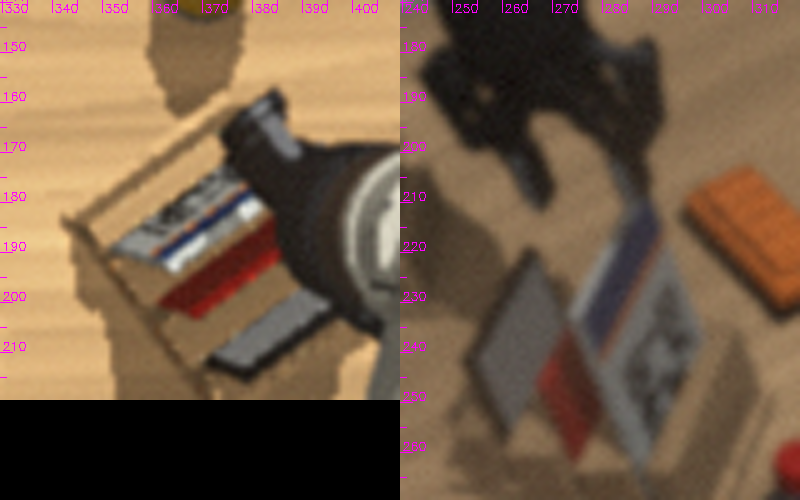

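```bash
python3 - <<'E'
from plan import *
o,p,R=state()
A=axes(PY,.26); w=.0516/2
for c in("scene","top"):
    print(c,"tips",proj(c,[p+R[:,0]*w-R[:,1]*.006,p-R[:,0]*w-R[:,1]*.006]).round(1).tolist(),"tcp",proj(c,p).round(1),"platetop",proj(c,PM+A[:,2]*.08).round(1), "proj of line 31mm up",proj(c,PM+A[:,2]*.111).round(1))
E
```

```text
scene tips [[285.6, 209.6], [269.1, 209.7]] tcp [[278.  211.3]] platetop [[281.3 220.3]] proj of line 31mm up [[277.9 211.9]]
top tips [[377.8, 172.8], [388.5, 189.0]] tcp [[382.5 180.8]] platetop [[378.9 180.6]] proj of line 31mm up [[382.4 181.3]]
```

```bash
python3 -m inch '0 0 0 0 20 -1 0.4; 0 0 0 0 20 0 0.4; 0 0 0 0 15 0 0.4; 0 0 0 0 14 0 0.4;0 0 0 0 0 0 0.4;0 0 0 0 0 0 0.4'; python3 to_pre.py 0; python3 snap.py pre2 330,140,80,80 240,170,80,100
```

```text
clock: 5.08
eef_pos: [0.5664, -0.1747, 0.1369]
tool_rot: [-0.643, -0.294, 0.118, 0.697]
ft_force: [-0.2, 0.7, -0.1]
grip_width: 0.0511
5.075 w 0.0511 F [-0.2  0.7 -0.1] [ 0.5664 -0.1747  0.1369] tgt [ 0.565  -0.174   0.1349]
[-0.1  0.1  0. ] [-1.2  1.8  1.3] [-0.41  0.37 -0.09  0.96  0.22  0.58]
```

View pics/pre2.png

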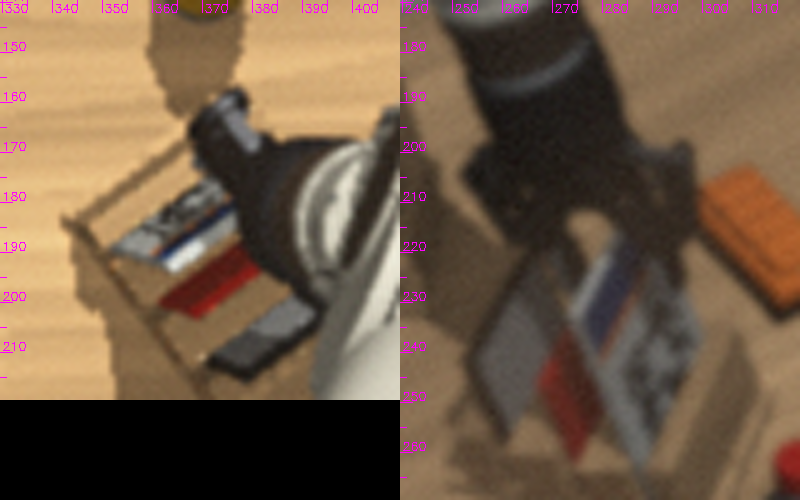

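```bash
python3 -m inch '0 0 0 -1 3 1 0.4; 0 0 0 0 0 0 0.6; 0 0 0 0 0 0 0.75; 0 0 0 0 0 0 0.82'; python3 to_pre.py 0; python3 -m inch '0 0 0 0 0 0 0.88; 0 0 0 0 0 0 0.92; 0 0 0 0 0 0 1;0 0 0 0 0 0 1;0 0 0 0 0 0 1'; python3 to_pre.py 0
```

```text
clock: 5.68
eef_pos: [0.5653, -0.1738, 0.1332]
tool_rot: [-0.643, -0.293, 0.118, 0.698]
ft_force: [-0.3, -0.2, 0.1]
grip_width: 0.0153
5.675 w 0.0153 F [-0.3 -0.2  0.1] [ 0.5653 -0.1738  0.1332] tgt [ 0.565  -0.174   0.1349]
[-0.1  0.1  0. ] [ 0.1 -1.7 -0. ] [-0.41  0.38 -0.1   0.95  0.22  0.58]
clock: 6.3
eef_pos: [0.5653, -0.174, 0.1332]
tool_rot: [-0.643, -0.293, 0.118, 0.697]
ft_force: [-0.9, -1.4, 1.0]
grip_width: 0.0072
6.3 w 0.0072 F [-0.9 -1.4  1. ] [ 0.5653 -0.174   0.1332] tgt [ 0.565  -0.174   0.1349]
[-0.1  0.  -0. ] [ 0.2 -1.6  0.1] [-0.41  0.38 -0.1   0.95  0.22  0.58]
```

```bash
python3 -m inch '0 0 0 0 -8 0 1; 0 0 0 0 -12 0 1;0 0 0 0 -15 0 1;0 0 0 0 -15 0 1;0 0 0 0 -15 0 1; 0 0 0 0 -30 0 1; 0 0 0 0 -40 0 1; 0 0 0 0 -40 0 1; 0 0 0 0 -20 0 1;0 0 0 0 0 0 1'; python3 to_pre.py 0; python3 snap.py lift 340,130,100,110 220,120,100,150
```

```text
clock: 7.55
eef_pos: [0.5245, -0.2029, 0.3244]
tool_rot: [-0.644, -0.295, 0.117, 0.696]
ft_force: [0.1, -0.1, -1.7]
grip_width: 0.0073
7.55 w 0.0073 F [ 0.1 -0.1 -1.7] [ 0.5245 -0.2029  0.3244] tgt [ 0.565  -0.174   0.1349]
[0.2 0.1 0.1] [ -1.1 196.    1.9] [-0.49  0.24  0.21  1.42  0.23  0.5 ]
```

View pics/lift.png

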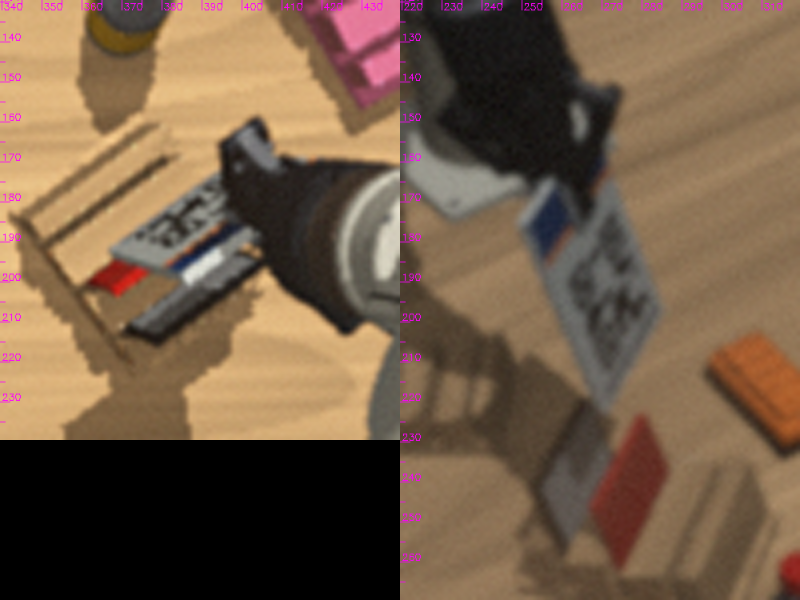

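```bash
cat > to_st.py <<'E'
from plan import *
import sys
K=.0413; LAT=0.0
def tgt(dx,dz,dy=0,lean=SL,yaw=SY):
    B=axes(yaw,lean); return ST+B@np.array([.004+dx,dy-LAT,.08+K+dz]),toolR(B,1)
if __name__=="__main__":
    o,p,R=state(); dx,dz=map(float,sys.argv[1:3])
    t,Rt=tgt(dx,dz); B=axes(SY,SL)
    mid=p+R[:,1]*K+R[:,2]*LAT; foot=mid-.08*(-R[:,1])-.004*R[:,0]
    print(round(o["clock"],2),"w",round(o["grip_width"],4),"F",o["ft_force"].round(1),"F in seat axes",(B.T@o["ft_force"]).round(1),"foot in seat mm",((foot-ST)@B*1000).round(1)); print(*delta(p,R,t,Rt),o["joint_pos"].round(2))
E
python3 to_st.py .005 .06
```

```text
7.65 w 0.0074 F [-0.1  0.  -1.4] F in seat axes [-0.6  0.  -1.3] foot in seat mm [  36.1 -401.7  132.2]
[-9.4 25.8 -9.6] [144.4 127.  377.4] [-0.49  0.24  0.21  1.42  0.23  0.5 ]
```

```bash
python3 -m inch '-3.1 8.6 -3.2 0 0 0 1; -3.1 8.6 -3.2 0 0 0 1; -3.2 8.6 -3.2 0 0 0 1; 0 0 0 0 0 0 1'; python3 to_st.py .02 .09
```

```text
clock: 8.15
eef_pos: [0.5218, -0.2006, 0.3193]
tool_rot: [-0.68, -0.191, -0.108, 0.699]
ft_force: [0.9, 0.5, -2.7]
grip_width: 0.0074
8.15 w 0.0074 F [ 0.9  0.5 -2.7] F in seat axes [-0.3  0.3 -2.9] foot in seat mm [  56.8 -412.5  127.4]
[-0.1  0.1 -0.3] [-36.5  38.5 412.7] [-0.5   0.06 -0.07  1.09  0.24  1.  ]
```

```bash
python3 -m inch '0 0 0 0 0 30 1; 0 0 0 0 0 50 1; 0 0 0 0 0 55 1; 0 0 0 0 0 55 1;0 0 0 0 0 55 1;0 0 0 0 0 55 1;0 0 0 -10 0 50 1;0 0 0 -10 0 35 1;0 0 0 -10 0 20 1;0 0 0 -6 8 8 1;0 0 0 0 0 0 1'; python3 to_st.py .02 .09; python3 snap.py st1 190,160,120,110 320,80,110,140
```

```text
clock: 9.52
eef_pos: [0.4457, 0.2045, 0.2972]
tool_rot: [-0.682, -0.191, -0.108, 0.698]
ft_force: [0.2, -0.3, -1.7]
grip_width: 0.0074
9.53 w 0.0074 F [ 0.2 -0.3 -1.7] F in seat axes [-0.5 -0.3 -1.6] foot in seat mm [ 22.2  -1.8 119.1]
[ 0.1  0.2 -0.2] [-2.6 29.1  1.6] [ 0.54 -0.11 -0.29  0.99 -0.17  1.95]
```

View pics/st1.png

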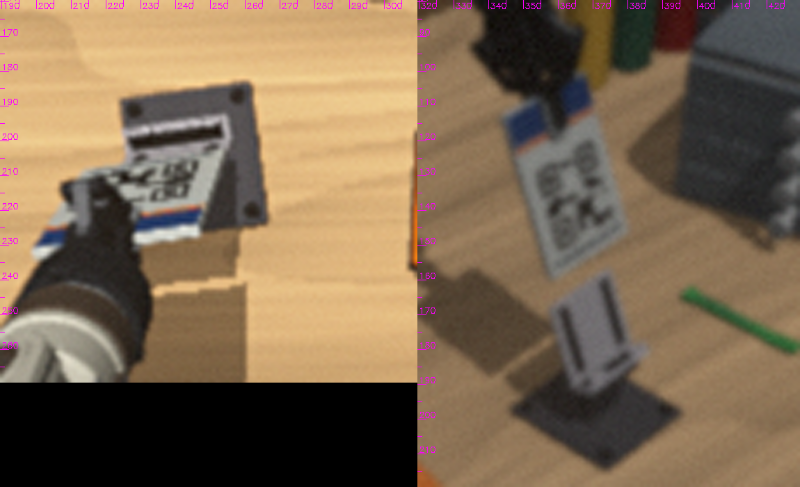

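```bash
cat > ov.py <<'E'
from plan import *
import sys
n=sys.argv[1];K=.0413
LAT=float(sys.argv[4]) if len(sys.argv)>4 else 0; 
K=float(sys.argv[5]) if len(sys.argv)>5 else K
o,p,R=state(); mid=p+R[:,1]*K+R[:,2]*LAT; Ap=np.c_[R[:,0],R[:,2],-R[:,1]]
B=axes(SY,SL); ims=[]
for c,w in zip(("top","scene"),(sys.argv[2],sys.argv[3])):
    q=lambda o,A,pts:proj(c,o+np.array(pts)@A.T)
    Ls=[q(mid,Ap,[(x,.055,.08),(x,-.055,.08),(x,-.055,-.08),(x,.055,-.08),(x,.055,.08)]) for x in(.004,)]
    Ls+=[q(ST,B,[(0,.045,.085),(0,-.045,.085),(0,-.045,0),(0,.045,0),(0,.045,.085)])]
    crop(cv2.imread(f"pics/{n}_{c}.png"),*map(int,w.split(",")),6,"pics/_t.png",Ls); ims.append(cv2.imread("pics/_t.png"))
h=max(i.shape[0] for i in ims)
i=np.hstack([cv2.copyMakeBorder(i,0,h-i.shape[0],0,0,cv2.BORDER_CONSTANT) for i in ims]); s=min(1,800/i.shape[1],600/i.shape[0]); cv2.imwrite(f"pics/{n}_ov{len(sys.argv)}.png",cv2.resize(i,None,fx=s,fy=s))
E
python3 ov.py st1 195,180,75,60 335,95,65,105
```

```text
(no output)
```

View pics/st1_ov4.png

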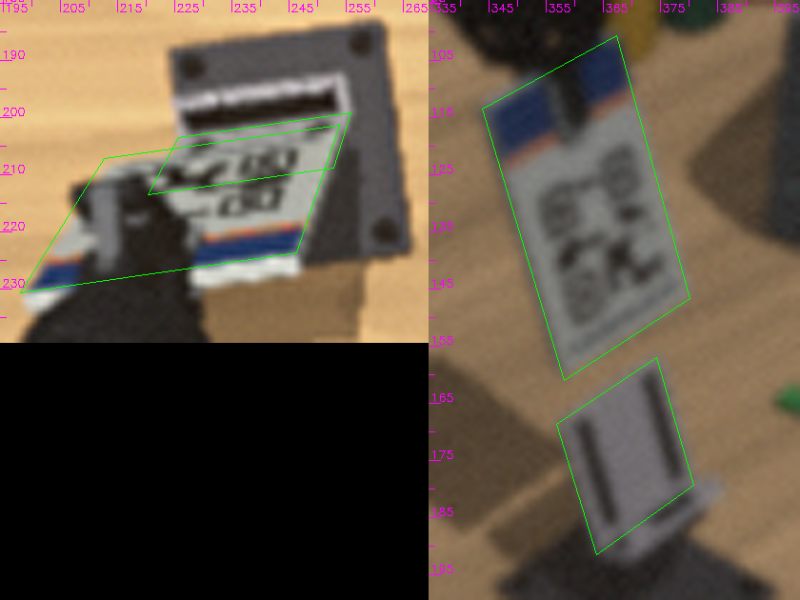

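```bash
cat > held.py <<'E'
import sys
from plan import *
src=open("icp.py").read().split("def plate(p,l)")[0].replace('{c}0.png','{c}.png')
src=src.replace('pics/{c}.png',f'pics/{sys.argv[1]}_{{c}}.png'); exec(src)
o,p0,R=state(); Ap=np.c_[R[:,0],R[:,2],-R[:,1]]
def held(q,l):
    l=np.array(l); c,s=np.cos(q[2]),np.sin(q[2])   # roll about plate x through grasp point (z=.06)
    y=l[1];z=l[2]-.06; l=np.array([l[0],c*y-s*z,s*y+c*z+.06])
    return p0+R[:,1]*q[1]+R[:,2]*q[0]+Ap@l
X=.004;Y=.055;T=.08
E=[("top",(X,-Y,.075),(X,-Y,-.07)),("scene",(X,-Y,.07),(X,-Y,-T)),("scene",(X,Y,.07),(X,Y,-T)),("scene",(X,-Y,-T),(X,Y,-T)),("scene",(X,-Y,T),(X,Y,T))]
for sub in(E,E[1:],E[:1]):
    print(icp(held,sub,[0,.0413,0],lambda q:[q[0]/.004*3,(q[1]-.0413)/.003*3,q[2]/.02*3]))
E
python3 held.py st1
```

```text
('top', (0.004, -0.055, 0.075), (0.004, -0.055, -0.07)) 25 mean -0.21 sd 0.18
('scene', (0.004, -0.055, 0.07), (0.004, -0.055, -0.08)) 25 mean 0.44 sd 0.43
('scene', (0.004, 0.055, 0.07), (0.004, 0.055, -0.08)) 24 mean -0.14 sd 0.67
('scene', (0.004, -0.055, -0.08), (0.004, 0.055, -0.08)) 25 mean 0.08 sd 0.13
('scene', (0.004, -0.055, 0.08), (0.004, 0.055, 0.08)) 23 mean 0.03 sd 0.64
[-0.00083161  0.04105384  0.00102351]
('scene', (0.004, -0.055, 0.07), (0.004, -0.055, -0.08)) 25 mean 0.07 sd 0.44
('scene', (0.004, 0.055, 0.07), (0.004, 0.055, -0.08)) 25 mean -0.03 sd 0.22
('scene', (0.004, -0.055, -0.08), (0.004, 0.055, -0.08)) 25 mean 0.07 sd 0.15
('scene', (0.004, -0.055, 0.08), (0.004, 0.055, 0.08)) 24 mean 0.04 sd 0.63
[0.00130081 0.04096256 0.00295154]
('top', (0.004, -0.055, 0.075), (0.004, -0.055, -0.07)) 25 mean -0.04 sd 0.15
[-0.00161583  0.04129971 -0.00084505]
```

```bash
python3 -m inch '0.1 0.1 -0.1 -4 10 1 1;0 0 0 -4 20 0 1;0 0 0 -4 20 0 1;0 0 0 -4 20 0 1;0 0 0 0 10 0 1;0 0 0 0 8 0 1;0 0 0 0 0 0 1;0 0 0 0 0 0 1'; python3 to_st.py .005 .015; python3 snap.py st2 190,160,120,110 330,100,80,120;python3 ov.py st2 195,180,75,60 335,115,65,95
```

```text
clock: 10.62
eef_pos: [0.4687, 0.2084, 0.2132]
tool_rot: [-0.68, -0.192, -0.112, 0.699]
ft_force: [-0.0, -0.3, -1.6]
grip_width: 0.007
10.62 w 0.007 F [-0.  -0.3 -1.6] F in seat axes [-0.7 -0.3 -1.5] foot in seat mm [ 9.  -0.2 32.9]
[-0.1 -0.1  0.1] [-3.8 17.9  0.3] [ 0.51 -0.02 -0.44  0.75 -0.16  1.93]
```

View pics/st2_ov4.png

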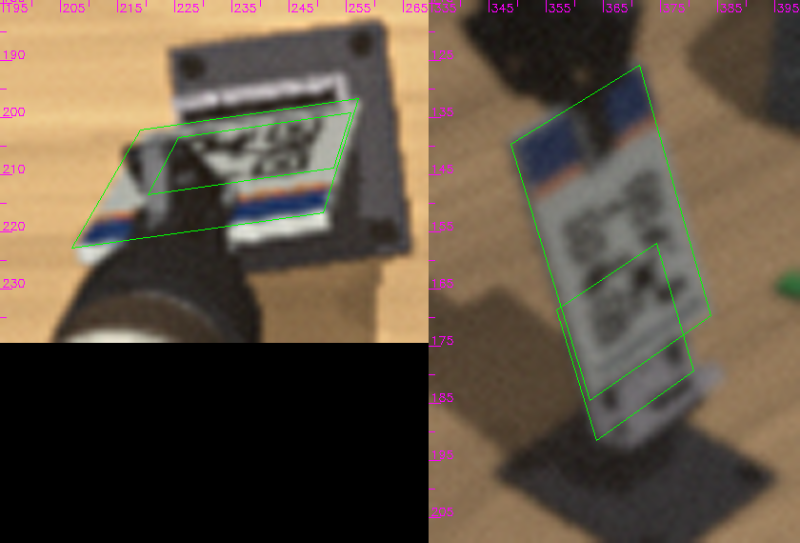

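```bash
python3 -m inch '0 0 0 -2 8 0 1;0 0 0 -1 8 0 1;0 0 0 0 5 0 1;0 0 0 0 2 0 1;0 0 0 0 0 0 1'; python3 to_st.py .005 .0
```

```text
clock: 11.35
eef_pos: [0.4752, 0.209, 0.19]
tool_rot: [-0.68, -0.191, -0.111, 0.699]
ft_force: [0.1, 0.2, -2.1]
grip_width: 0.0072
11.35 w 0.0072 F [ 0.1  0.2 -2.1] F in seat axes [-0.7  0.2 -1.9] foot in seat mm [ 5.1 -0.4  9.2]
[-0.1 -0.1  0. ] [0.  9.2 0.5] [ 0.51  0.02 -0.47  0.68 -0.16  1.93]
```

Now down by feel, 1–2 mm at a time.

```bash
python3 -m inch '0 0 0 0 2 0 1;0 0 0 0 2 0 1;0 0 0 0 0 0 1'|head -4; python3 to_st.py .005 .0;python3 -m inch '0 0 0 0 1 0 1;0 0 0 0 1 0 1;0 0 0 0 0 0 1'|tail -2; python3 to_st.py .005 .0
```

```text
clock: 11.72
eef_pos: [0.4768, 0.2092, 0.1865]
tool_rot: [-0.68, -0.191, -0.111, 0.699]
ft_force: [0.9, -0.3, -1.9]
11.72 w 0.0073 F [ 0.9 -0.3 -1.9] F in seat axes [-0.1 -0.4 -2.1] foot in seat mm [ 5.1 -0.4  5.4]
[-0.1 -0.1  0.1] [-0.   5.4  0.5] [ 0.51  0.03 -0.47  0.67 -0.16  1.93]
ft_force: [0.2, 0.1, -2.3]
grip_width: 0.007
12.1 w 0.007 F [ 0.2  0.1 -2.3] F in seat axes [-0.7  0.1 -2.2] foot in seat mm [ 5.1 -0.3  3.4]
[-0.1 -0.1  0.1] [-0.   3.4  0.5] [ 0.5   0.03 -0.47  0.67 -0.16  1.93]
```

```bash
python3 -m inch '0 0 0 0 1 0 1;0 0 0 0 0 0 1'|tail -2; python3 to_st.py .005 .0;
```

```text
ft_force: [0.4, 0.9, -2.1]
grip_width: 0.0074
12.35 w 0.0074 F [ 0.4  0.9 -2.1] F in seat axes [-0.4  0.8 -2.2] foot in seat mm [ 5.1 -0.3  2.4]
[-0.1 -0.1  0.1] [-0.   2.4  0.5] [ 0.5   0.03 -0.47  0.67 -0.16  1.93]
```

```bash
python3 -m inch '0 0 0 0 1 0 1;0 0 0 0 0 0 1'|tail -2; python3 to_st.py .005 .0;python3 -m inch '0 0 0 0 1 0 1;0 0 0 0 0 0 1'|tail -2; python3 to_st.py .005 .0
```

```text
ft_force: [0.2, -0.1, -1.9]
grip_width: 0.0075
12.6 w 0.0075 F [ 0.2 -0.1 -1.9] F in seat axes [-0.7 -0.1 -1.8] foot in seat mm [ 5.1 -0.4  1.4]
[-0.1 -0.1  0.1] [-0.   1.4  0.5] [ 0.5   0.03 -0.47  0.66 -0.16  1.93]
ft_force: [0.4, 0.2, -3.1]
grip_width: 0.0077
12.85 w 0.0077 F [ 0.4  0.2 -3.1] F in seat axes [-0.9  0.2 -3. ] foot in seat mm [ 5.1 -0.3  0.4]
[-0.1 -0.1  0.1] [-0.   0.4  0.5] [ 0.5   0.03 -0.47  0.66 -0.16  1.93]
```

```bash
python3 -m inch '0 0 0 0 1 0 1;0 0 0 0 0 0 1'|tail -2; python3 to_st.py .005 .0;python3 snap.py st3 200,165,75,60 340,120,65,85;python3 ov.py st3 205,180,65,50 335,125,65,85
```

```text
ft_force: [0.2, -0.1, -2.8]
grip_width: 0.0071
13.1 w 0.0071 F [ 0.2 -0.1 -2.8] F in seat axes [-1.  -0.1 -2.7] foot in seat mm [ 5.1 -0.4 -0.6]
[-0.1 -0.1  0.1] [ 0.  -0.6  0.5] [ 0.5   0.04 -0.47  0.66 -0.16  1.93]
```

View pics/st3.png

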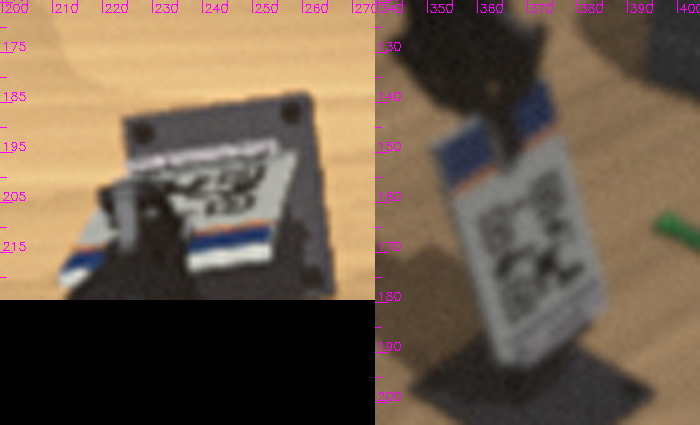

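View pics/st3_ov4.png

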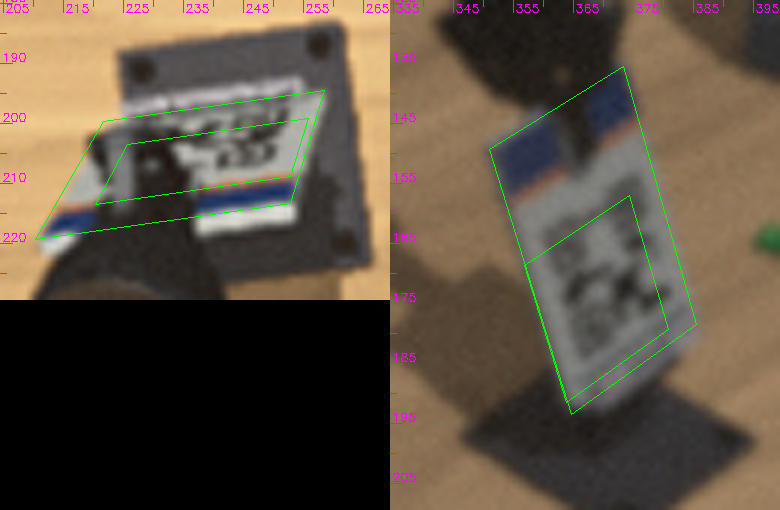

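```bash
for i in 1; do python3 -m inch '0 0 0 0 1 0 1;0 0 0 0 0 0 1'|tail -2; python3 to_st.py .005 .0; done; python3 -m inch '0 0 0 0 1 0 1;0 0 0 0 0 0 1'|tail -2; python3 to_st.py .005 .0
```

```text
ft_force: [-0.4, -0.0, -1.7]
grip_width: 0.0072
13.45 w 0.0072 F [-0.4 -0.  -1.7] F in seat axes [-1.1  0.  -1.4] foot in seat mm [ 5.3 -0.3 -1.5]
[-0.1 -0.1  0.1] [-0.2 -1.5  0.4] [ 0.5   0.04 -0.47  0.65 -0.16  1.92]
ft_force: [-5.1, -0.4, 5.6]
grip_width: 0.0073
13.7 w 0.0073 F [-5.1 -0.4  5.6] F in seat axes [-2.3  0.2  7.2] foot in seat mm [ 5.8  0.  -1.7]
[-0.1 -0.1  0.1] [-0.5 -1.7  0.2] [ 0.5   0.04 -0.47  0.65 -0.16  1.92]
```

```bash
python3 -m inch '0 0 0 0 -0.5 0 1;0 0 0 0 0 0 1'|tail -2; python3 to_st.py .0 .0; python3 -m inch '0 0 0 -1 0 0 1;0 0 0 0 0 0 1'|tail -2; python3 to_st.py .0 .0; python3 -m inch '0 0 0 -1 0 0 1;0 0 0 0 0 0 1'|tail -2; python3 to_st.py .0 .0
```

```text
ft_force: [-4.8, -0.5, 3.5]
grip_width: 0.0072
13.95 w 0.0072 F [-4.8 -0.5  3.5] F in seat axes [-2.9  0.1  5.2] foot in seat mm [ 5.6 -0.1 -1.7]
[-0.1 -0.1  0.1] [-5.4 -1.7  0.2] [ 0.5   0.04 -0.47  0.65 -0.16  1.92]
ft_force: [-3.7, 0.2, 5.3]
grip_width: 0.0072
14.2 w 0.0072 F [-3.7  0.2  5.3] F in seat axes [-1.1  0.6  6.3] foot in seat mm [ 5.3 -0.  -1.7]
[-0.1 -0.1  0.2] [-5.  -1.7  0.2] [ 0.5   0.04 -0.48  0.65 -0.16  1.93]
ft_force: [-1.4, -0.2, 5.4]
grip_width: 0.0073
14.45 w 0.0073 F [-1.4 -0.2  5.4] F in seat axes [ 0.9 -0.   5.5] foot in seat mm [ 4.9 -0.1 -1.7]
[-0.1 -0.1  0.2] [-4.4 -1.7  0.2] [ 0.5   0.04 -0.48  0.65 -0.16  1.93]
```

```bash
python3 -m inch '0 0 0 0 -0.7 0 1;0 0 0 0 0 0 1'|tail -2; python3 to_st.py .0 .0; python3 -m inch '0 0 0 -1 0 0 1;0 0 0 0 0 0 1'|tail -2; python3 to_st.py .0 .0; python3 snap.py st4 200,165,75,60 340,120,65,85;python3 ov.py st4 205,180,65,50 335,125,65,85
```

```text
ft_force: [0.7, 0.6, 1.1]
grip_width: 0.0074
14.7 w 0.0074 F [0.7 0.6 1.1] F in seat axes [1.1 0.5 0.7] foot in seat mm [ 3.1 -0.4 -1.6]
[-0.1 -0.1  0.1] [-3.  -1.6  0.5] [ 0.5   0.03 -0.48  0.65 -0.16  1.93]
ft_force: [0.7, -0.1, 0.2]
grip_width: 0.0073
14.95 w 0.0073 F [ 0.7 -0.1  0.2] F in seat axes [ 0.7 -0.2 -0.1] foot in seat mm [ 1.9 -0.5 -1.6]
[-0.  -0.1  0. ] [-1.8 -1.6  0.6] [ 0.51  0.03 -0.48  0.65 -0.16  1.93]
```

View pics/st4_ov4.png

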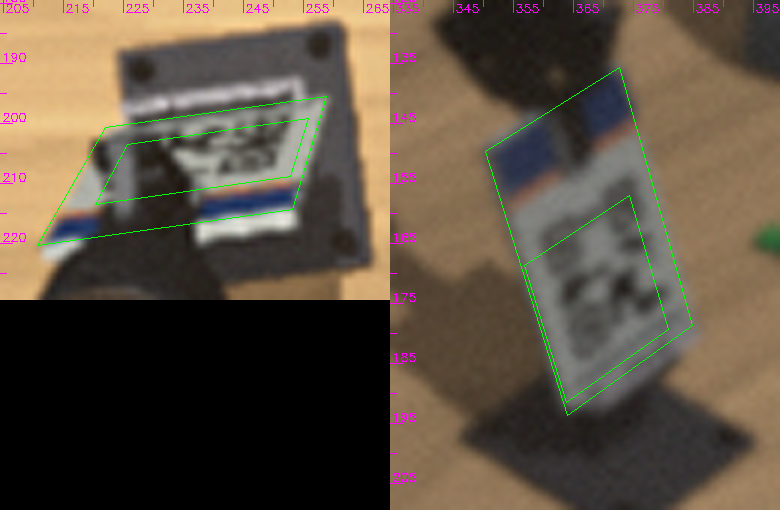

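```bash
python3 -m inch '0 0 0 -1 0 0 1;0 0 0 0 0 0 1'|tail -2; python3 to_st.py .0 .0; python3 -m inch '0 0 0 -1 0 0 1;0 0 0 0 0 0 1'|tail -2; python3 to_st.py .0 .0
```

```text
ft_force: [-0.5, 0.2, 0.1]
grip_width: 0.0074
15.3 w 0.0074 F [-0.5  0.2  0.1] F in seat axes [-0.4  0.2  0.3] foot in seat mm [ 0.7 -0.4 -1.5]
[-0.  -0.1  0. ] [-0.6 -1.5  0.6] [ 0.51  0.03 -0.48  0.65 -0.16  1.93]
ft_force: [-0.2, 0.4, -1.4]
grip_width: 0.0073
15.55 w 0.0073 F [-0.2  0.4 -1.4] F in seat axes [-0.7  0.4 -1.2] foot in seat mm [-0.4 -0.4 -1.5]
[-0.1 -0.1  0. ] [ 0.4 -1.5  0.5] [ 0.51  0.03 -0.49  0.65 -0.16  1.93]
```

```bash
python3 -m inch '0 0 0 -1 0 0 1;0 0 0 0 0 0 1'|tail -2; python3 to_st.py .0 .0; python3 -m inch '0 0 0 -1 0 0 1;0 0 0 0 0 0 1'|tail -2; python3 to_st.py .0 .0
```

```text
ft_force: [2.6, -0.1, -2.0]
grip_width: 0.0075
15.8 w 0.0075 F [ 2.6 -0.1 -2. ] F in seat axes [ 1.5 -0.4 -2.8] foot in seat mm [-0.6 -0.4 -1.5]
[-0.  -0.1  0.1] [ 0.8 -1.5  0.5] [ 0.51  0.03 -0.49  0.65 -0.16  1.93]
ft_force: [4.8, -0.4, -2.6]
grip_width: 0.0072
16.05 w 0.0072 F [ 4.8 -0.4 -2.6] F in seat axes [ 3.2 -0.9 -4.3] foot in seat mm [-0.6 -0.4 -1.3]
[-0.  -0.1  0.2] [ 1.  -1.3  0.5] [ 0.51  0.03 -0.49  0.65 -0.16  1.93]
```

```bash
python3 - <<'E'
from plan import *
o,p,R=state();B=axes(SY,SL)
print((B.T@o["ft_force"]).round(2),(B.T@o["ft_torque"]).round(3))
E
python3 -m inch '0 0 0 1 0.6 0 1;0 0 0 0 0 0 1'|tail -2; python3 - <<'E'
from plan import *
o,p,R=state();B=axes(SY,SL)
print((B.T@o["ft_force"]).round(2),(B.T@o["ft_torque"]).round(3))
E
python3 to_st.py 0 0
```

```text
[ 3.24 -0.93 -4.34] [-0.138 -0.524 -0.03 ]
ft_force: [0.3, 0.8, 2.1]
grip_width: 0.0074
[1.27 0.75 1.74] [-0.129  0.23  -0.08 ]
16.3 w 0.0074 F [0.3 0.8 2.1] F in seat axes [1.3 0.8 1.7] foot in seat mm [-0.6 -0.  -1.6]
[-0.1 -0.1  0.1] [ 0.8 -1.6  0.2] [ 0.51  0.03 -0.49  0.65 -0.16  1.93]
```

```bash
cat > ft.py <<'E'
from to_st import *
o,p,R=state();B=axes(SY,SL)
mid=p+R[:,1]*K; foot=mid+.08*R[:,1]-.004*R[:,0]
print(round(o["clock"],2),"F",(B.T@o["ft_force"]).round(1),"T",(B.T@o["ft_torque"]).round(2),"foot",((foot-ST)@B*1000).round(1),"lean",round(float(np.arctan2(-(-R[:,1])@B[:,0],-R[:,1]@B[:,2])+SL),4))
E
python3 -m inch '0 0 -0.5 -1 0 0 1;0 0 0 0 0 0 1'|tail -1; python3 ft.py; python3 -m inch '0 0 -0.5 -1 0 0 1;0 0 0 0 0 0 1'|tail -1; python3 ft.py
```

```text
grip_width: 0.0074
16.55 F [ 2.7 -0.9  1.7] T [-0.15 -0.18 -0.05] foot [ 0.2 -0.1 -1.6] lean 0.4429
grip_width: 0.0075
16.8 F [4.6 0.3 2.6] T [-0.21 -0.76 -0.04] foot [ 0.9 -0.1 -1.6] lean 0.4525
```

```bash
python3 -m inch '0 0 0.6 1 0 0 1;0 0 0 0 0 0 1'|tail -1; python3 ft.py; python3 -m inch '0 0 0.6 0.5 0 0 1;0 0 0 0 0 0 1'|tail -1; python3 ft.py;  python3 -m inch '0 0 0.6 0.4 0 0 1;0 0 0 0 0 0 1'|tail -1; python3 ft.py
```

```text
grip_width: 0.0073
17.05 F [ 3.  -0.4  6.5] T [-0.22 -0.57 -0.  ] foot [-0.1 -0.1 -1.6] lean 0.4399
grip_width: 0.0074
17.3 F [ 3.4 -0.3  6.6] T [-0.3  -0.55  0.06] foot [-1.  -0.  -1.6] lean 0.4292
grip_width: 0.0072
17.55 F [2.5 0.2 5.8] T [-0.19 -0.65  0.04] foot [-1.8 -0.  -1.5] lean 0.4188
```

```bash
python3 -m inch '0 0 0 0 -0.4 0 1; 0 0 0.6 0.4 0 0 1;0 0 0 0 0 0 1'|tail -1; python3 ft.py; python3 -m inch '0 0 0.6 0.4 0 0 1;0 0 0 0 0 0 1'|tail -1; python3 ft.py;  python3 -m inch '0 0 0.6 0.4 0 0 1;0 0 0 0 0 0 1'|tail -1; python3 ft.py
```

```text
grip_width: 0.0073
17.93 F [4.9 0.9 1.1] T [-0.06 -1.25 -0.04] foot [-2.5 -0.2 -1.4] lean 0.4086
grip_width: 0.0075
18.18 F [ 6.7 -0.7 -0.6] T [-0.11 -1.65 -0.04] foot [-2.8 -0.2 -1.3] lean 0.399
grip_width: 0.0074
18.43 F [ 7.2  0.9 -0.4] T [-0.13 -1.94  0.01] foot [-3.  -0.2 -1.2] lean 0.3896
```

```bash
python3 -m inch '0 0 -0.5 0 0 0 1;0 0 0 0 0 0 1'|tail -1; python3 ft.py; python3 -m inch '0 0 -0.5 -0.6 0.3 0 1;0 0 0 0 0 0 1'|tail -1; python3 ft.py
```

```text
grip_width: 0.0075
18.68 F [ 6.  -0.4  0.2] T [-0.12 -1.83 -0.1 ] foot [-2.9 -0.2 -1.2] lean 0.3973
grip_width: 0.0073
18.93 F [6.4 0.1 2.5] T [-0.13 -1.6  -0.12] foot [-2.8 -0.2 -1.4] lean 0.4058
```

```bash
python3 -m inch '0 0 -0.1 0.8 0 0 1;0 0 0 0 0 0 1'|tail -1; python3 ft.py; python3 snap.py st5 200,165,75,60 340,120,65,85;sed -i 's/^ST=.*/ST=np.array([.5212,.2150,.0677])-axes(.1178,.431)@np.array([.0028,0,.0014]);SY=.1178;SL=.407/' plan.py; python3 ov.py st5 205,180,65,50 335,125,65,85; sed -n 5p plan.py
```

```text
grip_width: 0.0075
19.18 F [4.1 0.6 4.6] T [-0.15 -1.26 -0.09] foot [-2.5 -0.2 -1.4] lean 0.4063
ST=np.array([.5212,.2150,.0677])-axes(.1178,.431)@np.array([.0028,0,.0014]);SY=.1178;SL=.407
```

View pics/st5_ov4.png

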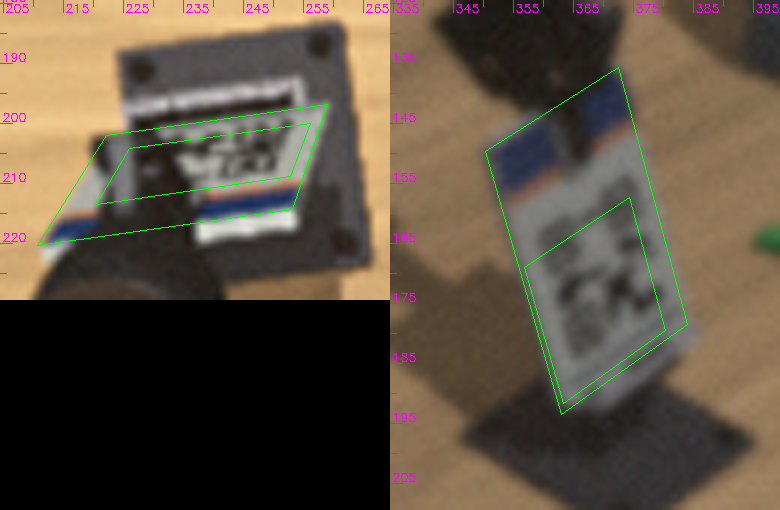

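```bash
python3 held.py st5 | grep '^\['; cat > base.py <<'E'
from h import *
src=open("icp.py").read().split("def plate(p,l)")[0]; exec(src)
A=.065;B=.06
def base(q,l):
    c,s=np.cos(q[2]),np.sin(q[2]); return np.array([q[0]+c*l[0]-s*l[1],q[1]+s*l[0]+c*l[1],.006])
SY=.1178;S0=np.array([.5212,.2150])
for nm,E in(("top",[("top",(A,B),(A,-B)),("top",(A,-B),(-A,-B)),("top",(-A,-B),(-A,0)),("top",(A,B),(.03,B)),("top",(-A,B),(-.04,B))]),("scene",[("scene",(-A,-B),(A,-B)),("scene",(A,-B),(A,B)),("scene",(-A,-B),(-A,-.02)),("scene",(A,B),(.03,B))])):
    q=icp(base,E,[.5147,.2146,.1178],lambda q:[(q[2]-.1178)/.01]); d=q[:2]-S0
    print(nm,q,"lat of base centre from seat est mm",1000*(-np.sin(SY)*d[0]+np.cos(SY)*d[1]))
E
python3 base.py
```

```text
[-0.0011622   0.04124928  0.00071654]
[0.00100819 0.04101785 0.00324422]
[-1.57413398e-03  4.12999598e-02  4.17937326e-05]
('top', (0.065, 0.06), (0.065, -0.06)) 25 mean 0.08 sd 0.11
('top', (0.065, -0.06), (-0.065, -0.06)) 25 mean -0.00 sd 0.07
('top', (-0.065, -0.06), (-0.065, 0)) 25 mean 0.09 sd 0.20
('top', (0.065, 0.06), (0.03, 0.06)) 25 mean -0.05 sd 0.12
('top', (-0.065, 0.06), (-0.04, 0.06)) 25 mean -0.05 sd 0.08
top [0.51389436 0.21353554 0.11829332] lat of base centre from seat est mm -0.5956988319145294
('scene', (-0.065, -0.06), (0.065, -0.06)) 25 mean -0.16 sd 0.16
('scene', (0.065, -0.06), (0.065, 0.06)) 25 mean -0.10 sd 0.14
('scene', (-0.065, -0.06), (-0.065, -0.02)) 25 mean 0.12 sd 0.20
('scene', (0.065, 0.06), (0.03, 0.06)) 25 mean -0.18 sd 0.17
scene [0.51573257 0.21706615 0.11846092] lat of base centre from seat est mm 2.6944078335691914
```

```bash
python3 -m inch '0 0 0 1.5 -1.5 0 1;0 0 0 0 0 1.5 1;0 0 0 0 0 0 1;0 0 0 0 1.1 0 1;0 0 0 -0.8 0 0 1;0 0 0 0 0 0 1'|tail -1; python3 ft.py
```

```text
grip_width: 0.0071
20.02 F [ 3.5 -3.1  1.2] T [-0.94 -0.98 -0.07] foot [ 0.5  0.6 -0. ] lean 0.4056
```

```bash
python3 -m inch '0 0 0 1 -1.5 0 1;0 0 0 0 0 0 1;0 0 0 0 0 0 1'|tail -1; python3 ft.py
```

```text
grip_width: 0.0071
20.4 F [ 3.2 -1.9 -3.4] T [-0.38 -0.6  -0.07] foot [0.6 1.2 1. ] lean 0.4041
```

```bash
python3 -m inch '0 0 0 1 0 0 1;0 0 0 0 0 0 1;0 0 0 0 0 0 1'|tail -1; python3 ft.py;  python3 -m inch '0 0 0 0 0.7 0 1;0 0 0 0 0 0 1;0 0 0 0 0 0 1'|tail -1; python3 ft.py
```

```text
grip_width: 0.007
20.77 F [ 0.3 -0.  -2.6] T [-0.11  0.23 -0.06] foot [1.3 1.3 1.2] lean 0.4037
grip_width: 0.0074
21.15 F [-1.2  0.4 -1.9] T [0.05 0.62 0.01] foot [2.  1.2 0.7] lean 0.4048
```

```bash
python3 -m inch '0 0 0 0 0.7 0 1;0 0 0 0 0 0 1;0 0 0 0 0 0 1'|tail -1; python3 ft.py;  python3 -m inch '0 0 0 0 0.6 0 1;0 0 0 0 0 0 1'|tail -1; python3 ft.py
```

```text
grip_width: 0.0076
21.52 F [-1.3 -0.5 -1.8] T [0.05 0.62 0.02] foot [2.7 1.2 0.1] lean 0.4059
grip_width: 0.0073
21.77 F [-2.3  0.6  4.6] T [-0.08  1.08 -0.01] foot [ 3.1  1.4 -0. ] lean 0.4064
```

```bash
python3 -m inch '0 0 0 0 0.5 0 1;0 0 0 0 0 0 1'|tail -1; python3 ft.py
```

```text
grip_width: 0.0075
22.02 F [-3.4  0.8  9.9] T [-0.19  1.38 -0.03] foot [ 3.2  1.5 -0.1] lean 0.4068
```

```bash
python3 -m inch '0 0 0 0 -0.8 0 1;0 0 0 -1 0 0 1;0 0 0 0 0 0 1'|tail -1; python3 ft.py;  python3 -m inch '0 0 0 -1 0 0 1;0 0 0 0 0 0 1'|tail -1; python3 ft.py
```

```text
grip_width: 0.007
22.4 F [-1.2  0.7  2.6] T [-0.05  0.51 -0.  ] foot [2.6 1.3 0. ] lean 0.4073
grip_width: 0.0076
22.65 F [0.9 0.9 2.1] T [-0.1  -0.02  0.  ] foot [1.9 1.3 0. ] lean 0.4078
```

```bash
python3 -m inch '0 0 0 -1 0 0 1;0 0 0 0 0 0 1'|tail -1; python3 ft.py;  python3 -m inch '0 0 0 -1 0 0 1;0 0 0 0 0 0 1'|tail -1; python3 ft.py
```

```text
grip_width: 0.0075
22.9 F [ 2.3 -0.1 -0. ] T [-0.12 -0.41  0.01] foot [0.8 1.2 0. ] lean 0.4076
grip_width: 0.007
23.15 F [ 4.2 -0.5 -1.3] T [-0.21 -1.16 -0.03] foot [0.4 1.2 0.1] lean 0.4085
```

```bash
python3 -m inch '0 0 0 0.2 0.5 0 1;0 0 0 0 0 0 1'|tail -1; python3 ft.py;  python3 -m inch '0 0 0 0 0.4 0 1;0 0 0 0 0 0 1;0 0 0 0 0 0 1'|tail -1; python3 ft.py; python3 snap.py st6 200,165,75,60 340,120,65,85;python3 ov.py st6 205,180,65,50 335,125,65,85; python3 held.py st6 | grep '^\['
```

```text
grip_width: 0.007
23.4 F [ 4.1 -1.1  4.3] T [-0.34 -1.04 -0.07] foot [ 0.5  1.3 -0. ] lean 0.4084
grip_width: 0.0075
23.77 F [ 3.4 -1.4  6.7] T [-0.46 -0.79 -0.06] foot [ 0.7  1.4 -0.1] lean 0.4087
[-0.00071416  0.04134723 -0.00025314]
[0.00096486 0.04139728 0.00142941]
[-0.00111483  0.04129984 -0.0004301 ]
```

View pics/st6.png

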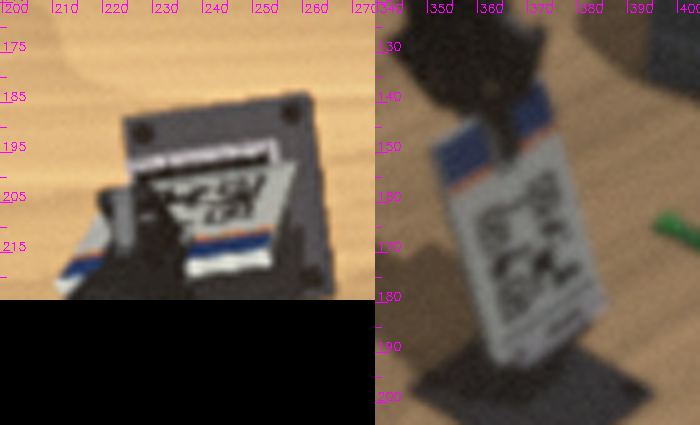

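```bash
python3 -m inch '0 0 0 0 -0.5 0 1;0 0 0 0 0 0 1'|tail -1; python3 ft.py;  python3 -m inch '0 0 0 0 0 0 0.88;0 0 0 0 0 0 0.8;0 0 0 0 0 0 0.7;0 0 0 0 0 0 0.6;0 0 0 0 0 0 0.6'|tail -1; python3 ft.py; python3 snap.py st7 200,165,75,60 340,120,65,85;python3 held.py st7 | grep '^\['
```

```text
grip_width: 0.0074
24.12 F [ 4.4 -0.8  4.9] T [-0.42 -1.19 -0.05] foot [ 0.4  1.4 -0. ] lean 0.4081
grip_width: 0.0338
24.75 F [ 0.6  0.3 -0.2] T [0.01 0.38 0.01] foot [-1.5  1.1 -0.8] lean 0.4052
[-0.00033305  0.04126163  0.00246492]
[0.00135173 0.04120131 0.00259904]
[-0.0005735   0.04130005  0.00033962]
```

View pics/st7.png

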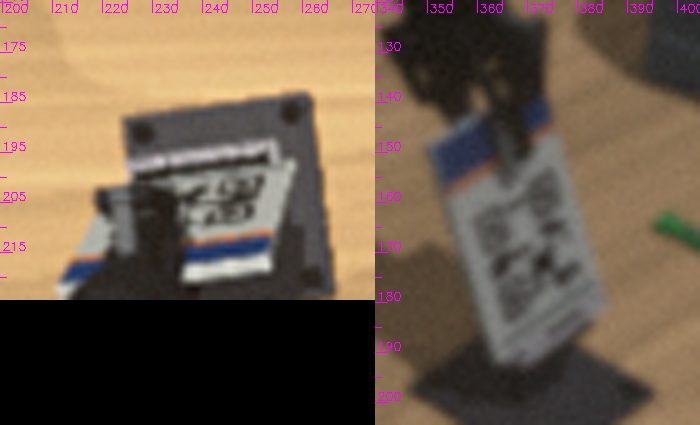

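```bash
python3 -m inch '0 0 0 0 -5 0 0.6;0 0 0 0 -15 0 0.6;0 0 0 0 -25 0 0.6;0 0 0 0 -30 0 0.6;0 0 0 0 -40 0 0.6;0 0 0 -40 -20 0 0.6;0 0 0 -50 0 0 0.6;0 0 0 -50 0 -20 0.6;0 0 0 0 0 0 0.6'; python3 snap.py fin 200,165,80,75 335,120,80,95; cp h.py /tmp; python3 - <<'E'
import cv2
for c in("top","scene"):
    cv2.imwrite(f"pics/full_{c}.png",cv2.imread(f"pics/fin_{c}.png"))
E
```

```text
clock: 25.98
eef_pos: [0.2921, 0.1666, 0.2432]
tool_rot: [-0.684, -0.182, -0.1, 0.7]
ft_force: [0.9, 0.5, 0.2]
grip_width: 0.0342
```

View pics/fin.png

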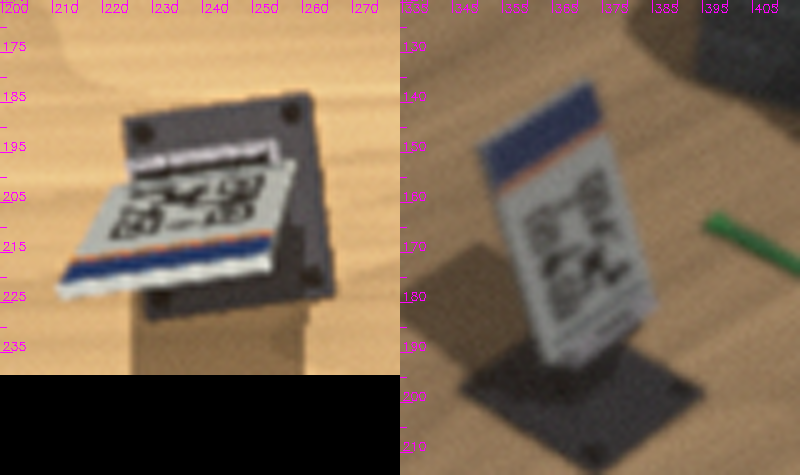

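View pics/full_top.png

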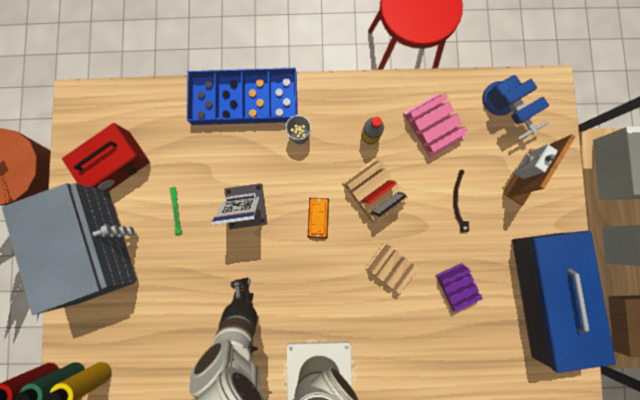

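```bash
cat > fin.py <<'E'
from plan import *
src=open("icp.py").read().split("def plate(p,l)")[0].replace('{c}0.png','fin_{c}.png'); exec(src)
X=.004;Y=.055;T=.08
B=axes(SY,SL); m0=ST+B@np.array([.004,.0015,.08])
def m(q,l): # x,y,z, yaw, lean, roll(about x)
    l=np.array(l);c,s=np.cos(q[5]),np.sin(q[5]); l=np.array([l[0],c*l[1]-s*l[2],s*l[1]+c*l[2]])
    return m0+B@q[:3]+axes(SY+q[3],SL+q[4])@l
E=[("top",(X,-Y,T),(X,-Y,-.07)),("top",(X,Y,T),(X,Y,-.05)),("top",(X,-Y,T),(X,Y,T)),("top",(-X,-Y,T),(-X,Y,T)),("scene",(X,-Y,.08),(X,-Y,-T)),("scene",(X,Y,.07),(X,Y,-T)),("scene",(X,-Y,T),(X,Y,T))]
for n,s in(("all",E),("top",E[:4]),("scene",E[4:])):
    q=icp(m,s,np.zeros(6),lambda q:np.r_[q[:3]/.004,q[3:]/.03],verbose=n=="all"); print(n,"mm",(q[:3]*1e3).round(1),"+lat 1.5","yaw,lean,roll",q[3:].round(3))
E
python3 fin.py
```

```text
('top', (0.004, -0.055, 0.08), (0.004, -0.055, -0.07)) 25 mean -0.08 sd 0.14
('top', (0.004, 0.055, 0.08), (0.004, 0.055, -0.05)) 25 mean -0.12 sd 0.31
('top', (0.004, -0.055, 0.08), (0.004, 0.055, 0.08)) 25 mean -0.02 sd 0.10
('top', (-0.004, -0.055, 0.08), (-0.004, 0.055, 0.08)) 25 mean 0.05 sd 0.12
('scene', (0.004, -0.055, 0.08), (0.004, -0.055, -0.08)) 25 mean 0.28 sd 0.31
('scene', (0.004, 0.055, 0.07), (0.004, 0.055, -0.08)) 23 mean -0.02 sd 0.80
('scene', (0.004, -0.055, 0.08), (0.004, 0.055, 0.08)) 25 mean -0.03 sd 0.13
all mm [ 0.2 -1.6 -1.3] +lat 1.5 yaw,lean,roll [ 0.009  0.033 -0.003]
top mm [-1.2 -1.3 -0. ] +lat 1.5 yaw,lean,roll [-0.001  0.011  0.012]
scene mm [-1.2 -1.  -0.4] +lat 1.5 yaw,lean,roll [ 0.055 -0.009 -0.024]
```

```bash
python3 - <<'E'
from workcell import bot
o=bot.get_obs(); print(o["clock"],o["ft_force"].round(1)); print(bot.job_done())
E
```

```text
26.075 [-0.3  0.4 -0.3]
the job is handed in; nothing more can be done
None
```

The pay-code plate is on the tilting stand, code side towards the customer, and I handed the job in at about 26 s of the 51 s allowed. The plate was in the far slot of the larger plywood sorter. I drew it straight out and lowered it behind the lips by feel. I let go only when the force readings showed it pressing on both the ledge (about 7 N) and the rest (about 5 N).

- **Standing:** the last pictures, with the gripper clear, show the plate still standing with its foot behind the lips. The other things look where they were.
- **Centring:** I shifted the plate about 1.5 mm sideways before letting go. Afterwards the top camera put it 0.8 mm off centre one way and the scene camera 2.2 mm the other. That assumes the seat is centred on the stand's base.
- **Square:** the combined fit and the top camera put it within 0.01 rad in yaw. The scene camera alone gave 0.055 rad, which I trust less because it sees the plate coarsely.
- **Flat against the rest:** by feel the rest leans about 0.41 rad. The picture fits before and after gave 0.40 to 0.44, so there is no sign that it moved. A gap of up to about 1 mm at the foot would be too small for the cameras to show.
- **Force on the stand:** the highest contact was about 12 N straight down on the ledge, for a moment. I estimate the push at the top of the rest stayed at about 6 N or less, against the 12 N that begins to turn it.

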